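Load the sensor boards of a sample reader and set up its tube rack

TASK

Get the sample reader ready: slide every sensor board on the bench, contact edge first, along the card guides of the dock with its colour, and swing both of that dock's red-posted ejector levers fully shut so that the board is pressed home on its plug. Only when all the boards present are locked in, lay the green tube rack flat on the sloping stand, centred and square, with its long side against the lip at the bottom, and leave the other bench things where they are.

Things in the scene. Friction and masses are not known exactly. Their poses are not given: they have to be found in the camera images.
- board_blue: Loose board, may be absent (None): green plate 76 (x) x 60 (y) x 5 mm, 120 g, with upright blue grip block 26 (x) x 12 (y), 5 to 39 mm above the underside, centred 8 mm to +x of the plate's centre. Origin: centre of underside, z up. The +x edge (gold strip) goes in first, to the plug; the levers push the opposite edge.
- dock_blue: Fixed dock, blue cap. Origin: table level under a seated board's centre; boards go in along +x. Level apron x -90..-33 mm, y +-22, 18 high. Guides x -33..43: ledges 18 high; side walls y +-31.5, flared before x -25; from x -7 inward, lips (inner edge y +-27, 25.5 to 29 high; ends turned up to 32) over the board's edges. Seated board: x = y = 0, underside 18 high, held only by both levers.
- dock_blue_plug (a point): Fixed point in the blue dock at dock x = 32, y = 0, 23.5 mm high: face of the spring plug as it stands free. It meets the nose when the board's origin is at dock x = -6 mm and pushes back with 2 N, rising to 3.5 N at x = 0: a board pushed in by hand comes back to about -6.
- dock_blue_left_post (a point): Top of red post (10 mm diameter, 26 to 86 high) on the left lever's tip; upright hinge at dock x = -42, y = +42 mm, radius 28. Shut: post at x = -42, y = +14, lever across the mouth. Open: post near x = -70, y = +42 (1.57 rad; stop 1.95); boards pass from 1.5 rad. Friction 4 N at the post, stays where left; the last 0.5 rad press the board home. Pinch or push from above.
- dock_blue_right_post (a point): Top of red post (10 mm diameter, 26 to 86 high) on the right lever's tip; upright hinge at dock x = -42, y = -42 mm, radius 28. Shut: post at x = -42, y = -14, lever across the mouth. Open: post near x = -70, y = -42 (1.57 rad; stop 1.95); boards pass from 1.5 rad. Friction 4 N at the post, stays where left; the last 0.5 rad press the board home. Pinch or push from above.
- board_orange: Loose board, may be absent (None): green plate 76 (x) x 60 (y) x 5 mm, 120 g, with upright orange grip block 26 (x) x 12 (y), 5 to 39 mm above the underside, centred 8 mm to +x of the plate's centre. Origin: centre of underside, z up. The +x edge (gold strip) goes in first, to the plug; the levers push the opposite edge.
- dock_orange: Fixed dock, orange cap. Origin: table level under a seated board's centre; boards go in along +x. Level apron x -90..-33 mm, y +-22, 18 high. Guides x -33..43: ledges 18 high; side walls y +-31.5, flared before x -25; from x -7 inward, lips (inner edge y +-27, 25.5 to 29 high; ends turned up to 32) over the board's edges. Seated board: x = y = 0, underside 18 high, held only by both levers.
- dock_orange_plug (a point): Fixed point in the orange dock at dock x = 32, y = 0, 23.5 mm high: face of the spring plug as it stands free. It meets the nose when the board's origin is at dock x = -6 mm and pushes back with 2 N, rising to 3.5 N at x = 0: a board pushed in by hand comes back to about -6.
- dock_orange_left_post (a point): Top of red post (10 mm diameter, 26 to 86 high) on the left lever's tip; upright hinge at dock x = -42, y = +42 mm, radius 28. Shut: post at x = -42, y = +14, lever across the mouth. Open: post near x = -70, y = +42 (1.57 rad; stop 1.95); boards pass from 1.5 rad. Friction 4 N at the post, stays where left; the last 0.5 rad press the board home. Pinch or push from above.
- dock_orange_right_post (a point): Top of red post (10 mm diameter, 26 to 86 high) on the right lever's tip; upright hinge at dock x = -42, y = -42 mm, radius 28. Shut: post at x = -42, y = -14, lever across the mouth. Open: post near x = -70, y = -42 (1.57 rad; stop 1.95); boards pass from 1.5 rad. Friction 4 N at the post, stays where left; the last 0.5 rad press the board home. Pinch or push from above.
- board_white: Loose board, may be absent (None): green plate 76 (x) x 60 (y) x 5 mm, 120 g, with upright white grip block 26 (x) x 12 (y), 5 to 39 mm above the underside, centred 8 mm to +x of the plate's centre. Origin: centre of underside, z up. The +x edge (gold strip) goes in first, to the plug; the levers push the opposite edge.
- dock_white: Fixed dock, white cap. Origin: table level under a seated board's centre; boards go in along +x. Level apron x -90..-33 mm, y +-22, 18 high. Guides x -33..43: ledges 18 high; side walls y +-31.5, flared before x -25; from x -7 inward, lips (inner edge y +-27, 25.5 to 29 high; ends turned up to 32) over the board's edges. Seated board: x = y = 0, underside 18 high, held only by both levers.
- dock_white_plug (a point): Fixed point in the white dock at dock x = 32, y = 0, 23.5 mm high: face of the spring plug as it stands free. It meets the nose when the board's origin is at dock x = -6 mm and pushes back with 2 N, rising to 3.5 N at x = 0: a board pushed in by hand comes back to about -6.
- dock_white_left_post (a point): Top of red post (10 mm diameter, 26 to 86 high) on the left lever's tip; upright hinge at dock x = -42, y = +42 mm, radius 28. Shut: post at x = -42, y = +14, lever across the mouth. Open: post near x = -70, y = +42 (1.57 rad; stop 1.95); boards pass from 1.5 rad. Friction 4 N at the post, stays where left; the last 0.5 rad press the board home. Pinch or push from above.
- dock_white_right_post (a point): Top of red post (10 mm diameter, 26 to 86 high) on the right lever's tip; upright hinge at dock x = -42, y = -42 mm, radius 28. Shut: post at x = -42, y = -14, lever across the mouth. Open: post near x = -70, y = -42 (1.57 rad; stop 1.95); boards pass from 1.5 rad. Friction 4 N at the post, stays where left; the last 0.5 rad press the board home. Pinch or push from above.
- rack: Loose bright green tube rack with white caps, a block 50 (x) x 80 (y) x 38 mm high (caps to 42), 150 g. Origin: centre of the underside; z up. Grip it across its 50 mm width. Both ends look the same.
- stand_plate: Sloping plate, 70 (x) x 100 (y) mm, of the fixed stand. Origin: centre of its upper face, 62 mm above the table; z is the face's normal, x points up the slope (0.35 rad from level). A lip 4 mm thick, 8 mm above the face, runs along the lower edge, inner face at x = -35 mm: a rack touching it has its origin at x = -10 mm. The rack does not slide down by itself.
- dish: Bystander, loose: clear plastic dish, 70 wide, 14 high mm; origin at the centre of its underside. Leave it in place.
- timer: Bystander, loose: white square timer, 55 x 55 x 18 mm; origin at the centre of its underside. Leave it in place.
- jar: Bystander, loose: small lidded jar, 44 wide, 50 high mm; origin at the centre of its underside. Leave it in place.
- puck: Bystander, loose: steel weight disc, 40 wide, 20 high mm; origin at the centre of its underside. Leave it in place.
- stopper: Bystander, loose: black rubber stopper, 36 wide at its top, 30 high mm; origin at the centre of its underside. Leave it in place.
- canister: Bystander, loose: orange canister, 38 wide, 45 high mm; origin at the centre of its underside. Leave it in place.
Not all that is in view belongs to the job. What is shaped like the part that bears stand_plate but yellow is not meant.

How it is judged (in metres and radians):
On the way, in this order (a step that is already met when the one before it is completed fails the run):
1. every board present is fully seated in the dock of its colour with both levers shut (x of board_blue in the frame of dock_blue between -0.0025 and 0.004 m and y of board_blue in the frame of dock_blue between -0.004 and 0.004 m and z of board_blue in the frame of dock_blue between 0.014 and 0.0225 m and angle between the x axis of board_blue and the x axis of dock_blue, either way round below 0.08 rad and angle between the z axis of board_blue and the z axis of dock_blue, either way round below 0.08 rad and x of dock_blue_left_post in the frame of board_blue between -0.046 and -0.036 m and x of dock_blue_right_post in the frame of board_blue between -0.046 and -0.036 m and contact force between each of board_blue, board_orange, board_white and the fingers below 0.5 N and x of board_orange in the frame of dock_orange between -0.0025 and 0.004 m and y of board_orange in the frame of dock_orange between -0.004 and 0.004 m and z of board_orange in the frame of dock_orange between 0.014 and 0.0225 m and angle between the x axis of board_orange and the x axis of dock_orange, either way round below 0.08 rad and angle between the z axis of board_orange and the z axis of dock_orange, either way round below 0.08 rad and x of dock_orange_left_post in the frame of board_orange between -0.046 and -0.036 m and x of dock_orange_right_post in the frame of board_orange between -0.046 and -0.036 m and x of board_white in the frame of dock_white between -0.0025 and 0.004 m and y of board_white in the frame of dock_white between -0.004 and 0.004 m and z of board_white in the frame of dock_white between 0.014 and 0.0225 m and angle between the x axis of board_white and the x axis of dock_white, either way round below 0.08 rad and angle between the z axis of board_white and the z axis of dock_white, either way round below 0.08 rad and x of dock_white_left_post in the frame of board_white between -0.046 and -0.036 m and x of dock_white_right_post in the frame of board_white between -0.046 and -0.036 m), for 0.2 s.
2. the rack lies on the sloping stand against its lip, let go (x of rack in the frame of stand_plate between -0.0145 and -0.003 m and y of rack in the frame of stand_plate between -0.013 and 0.013 m and z of rack in the frame of stand_plate between -0.004 and 0.004 m and angle between the z axis of rack and the z axis of stand_plate, either way round below 0.08 rad and angle between the y axis of rack and the y axis of stand_plate, either way round below 0.14 rad and contact force between rack and the fingers below 0.5 N), for 0.2 s.
At the end, for the whole second after the job is handed in: Each board present is within 2.5 mm of full depth in the dock of its colour with both levers within about 0.14 rad of shut; the rack lies flat on the sloping plate (0.08 rad), within 7 mm of the lip, 13 mm of the middle and 0.14 rad of square; all let go and at rest (all of step 1 and all of step 2 and linear speed of each of rack, board_blue, board_orange, board_white below 0.02 m/s); the robot touches nothing.
It fails at once if a bystander (dish, timer, jar, weight disc, stopper, canister) is pushed more than 4 cm away (distance of any of dish, timer, jar, puck, stopper, canister from where it was at the start of the episode above 0.04 m).
Of board_blue, board_orange, board_white only 2 to 3 are there at a start; the rules pass over those that are not, and their reading is None.
At some moment in a run one of board_blue, board_orange, board_white, rack may be knocked a few centimetres aside while the robot is not near it.
Once in a run the grip may slacken for a moment while it holds something.
It also fails if it takes over 210 s, if anything falls off the work surface, if the arm or the gripper's body presses on something with over 40 N, if the wrist force passes 120 N, or if a joint passes its speed limit or range.

ROBOT

A 7-joint arm with a two-finger parallel gripper is mounted at the origin on the work surface. World frame = base frame: x ahead of the robot, y to its left, z up, the work surface at z = 0. Lengths are in m, angles in degrees, forces in N, time in s.
With the tool pointing down it reaches from about 0.35 to 0.9 m from the base axis. Payload 8.1 kg.
Tool frame: the origin (TCP) lies on the mounting face of the last link; the fingertips stand robot.tip_extent ahead of it and the grasp point (between the pads) lies 159 mm ahead of it (robot.tip_extent is the distance from the TCP to the fingertips, in m); x points along the fingers, z is the direction in which the jaws open and shut, and the axes are right-handed (so a half turn about x gives the same grasp; the last joint's range is limited). The gripper opens to 92 mm and grips with 3 to 60 N. Pads are 19 mm wide; open, the fingers measure 130 mm over their backs; the gripper's body (75 mm by 190 mm) begins 47 mm behind the grasp point.
Start: joints at [-79.962, 24.895, 1.432, 90.138, -0.665, 64.973, -4.303], TCP at [0.171, 0.601, 0.405] pointing down, gripper open.
Joint ranges: [-149.89, 149.89], [-25.12, 119.58], [-72.63, 75.52], [4.76, 147.25], [-75.54, 255.54], [6.69, 114.76], [-157.13, 157.13]. Speed limits (degrees/s): [127.2, 127.2, 172.46, 172.46, 180, 180, 180].

INTERFACE

Orientations are given as [roll, pitch, yaw] about the fixed x, y, z axes, in that order (R = Rz(yaw) Ry(pitch) Rx(roll)).
In Python, from station import state, capture, camera_model, robot, find_in, regions_of, place_of gives the robot as it stands.
- The arm moves only by the tool arm_command, never from a script. Its argument "motion" is a list of rows, each a list of 7 numbers: the shift along the tool's x, y, z in mm, then the turn, a rotation vector about the tool's x, y, z in rad, then the opening, from -1 (shut) to 1 (fully open). A call has 1 to 10 rows; each row is the pose to reach, as a shift and turn from the pose commanded when the call began, along the tool's axes at that moment; what a row does not reach only later rows make up. A row lasts 1/8 s, in which the tool goes at most 62.5 mm and 10.7 degrees, less where a joint would pass 70% of its speed; a pose out of reach is approached as far as the arm can. A call with a gripper value outside its range is refused whole. The fingers move at their own pace and stop on an object; "grip_force" is the grip in N (left out, the last holds). Time passes only in rows, so rows that repeat a pose let the fingers close. It gives the time, the measured TCP pose, the force and the opening at its end, in the units of the state.
- state(): the state, without advancing time (a new reading comes with each control period).
- capture(name): name is "side" or "top" or "wrist"; returns the picture (480x640x3 uint8, red, green, blue); there is no depth.
- camera_model(name): a dict with "intrinsics" (3x3 intrinsics, pixels), "k1" (the pictures are not rectified: a ray, as slopes to the right and down, at radius r is drawn at 1 + k1 r^2 times it, then the intrinsics apply), "R" (3x3) and "t" (3): a world point X has camera coordinates R X + t. Camera axes: x right, y down, z forward; pixel columns grow to the right and rows downward; lengths in m; the calibration is good to about 2 mm. A picture is of the moment at which its call begins: read the wrist's pose just before it. camera_model takes no time and is no camera call; for the wrist camera it gives the pose at the moment of the call.
- robot.hand_in(): hands the job in, once; it reports no verdict.
Trained networks look in the newest picture that a camera, given by its name, has taken for a name from the list of things; names that differ only in an ending like _2 or _b are one class to them, and where a whole thing is asked for, a point or a joint stands for the part that bears it (a point fixed in the world has none). Each returns a list of dicts, best first, with "confidence" (0 to 1); they miss things now and then, are a little off and sometimes report something else, mostly with a low value. They report only what shows in the picture. A call takes as long as a camera call. They do not tell look-alikes from the thing itself.
- find_in(camera, name): "centre" ([column, row] in pixels, amid what is visible of it).
- regions_of(camera, name): "pixels" (480x640 bool, what is visible of it) and "centre" ([column, row] in pixels, amid what is visible of it).
- place_of(camera, name): "centre" ([column, row] in pixels: a listed point, or the origin of a listed thing).
The state is a dict: "t": time; "joints": joint angles; "dq": joint speeds; "effort": joint torques, N m; "eef_pos": TCP position; "tcp_rot": TCP orientation; "contact_force": force on the tool from outside, world axes, zero at the start; "torque": the same for the moment, N m; "finger_gap": finger opening in m.
Only numpy, scipy, OpenCV 4.12 (cv2) and the standard library are available. Lean on these libraries where they do the work, as an engineer would, in place of code of your own. Each camera call takes 0.05 s, during which the arm holds its last target.

## Working session

There is one attempt and no reset: what is moved stays moved. The work goes in short steps, Python scripts to look and compute and a tool call to move; the robot and the scene stay as the last step left them, time stands still between calls to the robot, and variables do not carry over. Pictures are saved under pics/ and viewed, and the job is handed in when it is done.

Besides the shell and the picture viewer there is one more tool, called after "Emit:" as a command line: name --pt "numbers of a row" for each row, then --argument value for the rest. arm_command: Moves the arm, as the interface text tells. Its arguments: {"type":"object","properties":{"motion":{"type":"array","items":{"type":"array","items":{"type":"number"}}},"grip_force":{"type":"number"}},"required":["motion"]}

```bash
ls -la; mkdir -p pics
cat > h.py <<'E'
import numpy as np, cv2
from station import state, capture, camera_model, robot, find_in, regions_of, place_of
def save(img,name): cv2.imwrite('pics/'+name, cv2.cvtColor(img,cv2.COLOR_RGB2BGR))
def ray(cm,px):
    K=np.array(cm['intrinsics']);k1=cm['k1']
    d=np.array([(px[0]-K[0,2])/K[0,0],(px[1]-K[1,2])/K[1,1]])
    u=d.copy()
    for _ in range(20): u=d/(1+k1*(u@u))
    R=np.array(cm['R']);t=np.array(cm['t'])
    return -R.T@t, R.T@np.array([u[0],u[1],1.])
def atz(cm,px,z):
    o,d=ray(cm,px); return o+d*(z-o[2])/d[2]
def proj(cm,X):
    R=np.array(cm['R']);t=np.array(cm['t']);K=np.array(cm['intrinsics'])
    c=R@np.asarray(X,float)+t; u=c[:2]/c[2]; u=u*(1+cm['k1']*(u@u))
    return np.array([K[0,0]*u[0]+K[0,2],K[1,1]*u[1]+K[1,2]])
E
python3 - <<'E'
from h import *
s=state(); print(s)
print(robot.tip_extent)
for n in ['side','top','wrist']:
    im=capture(n); save(im,n+'0.png'); cm=camera_model(n); print(n,np.array(cm['intrinsics']).round(1).tolist(),cm['k1'],(-np.array(cm['R']).T@np.array(cm['t'])).round(3), np.array(cm['R'])[2].round(2))
E
```

```text
total 12
drwxr-xr-x  3 agent agent 4096 Dec  7 14:50 .
drwxr-xr-x 23 root  root  4096 Dec  7 14:50 ..
drwxr-xr-x  2 agent agent 4096 Dec  7 14:50 pics
{'t': 0.0, 'joints': array([-79.96071924,  24.93437812,   1.43018433,  90.18880156,
        -0.66585336,  64.97274528,  -4.30259258]), 'dq': array([-0.00773363, -0.04223388,  0.00725633, -0.0276242 ,  0.02040095,
        0.05885048,  0.07520903]), 'effort': array([-3.11458916e-04, -6.67839932e+01,  9.85480249e-01, -3.14460003e+01,
       -6.03160984e-02,  4.25130478e-02,  1.79669028e-04]), 'eef_pos': array([0.17136905, 0.60080371, 0.40396913]), 'tcp_rot': array([-175.70700138,   89.91238564, -101.6284227 ]), 'contact_force': array([0.36002972, 0.14120112, 0.00652978]), 'torque': array([ 0.02937858, -0.03710974, -0.02345187]), 'finger_gap': 0.09162453788997602}
0.178
side [[536.1, 0.0, 323.7], [0.0, 536.1, 246.2], [0.0, 0.0, 1.0]] -0.11325506429927015 [-0.298 -0.769  1.063] [ 0.53  0.53 -0.66]
top [[451.3, 0.0, 323.0], [0.0, 451.3, 248.7], [0.0, 0.0, 1.0]] 0.02154885638837929 [ 0.368 -0.006  1.15 ] [ 0.1  -0.   -0.99]
wrist [[331.0, 0.0, 319.0], [0.0, 331.0, 241.2], [0.0, 0.0, 1.0]] -0.028826104425468388 [0.097 0.621 0.384] [ 0.27 -0.08 -0.96]
```

View pics/side0.png

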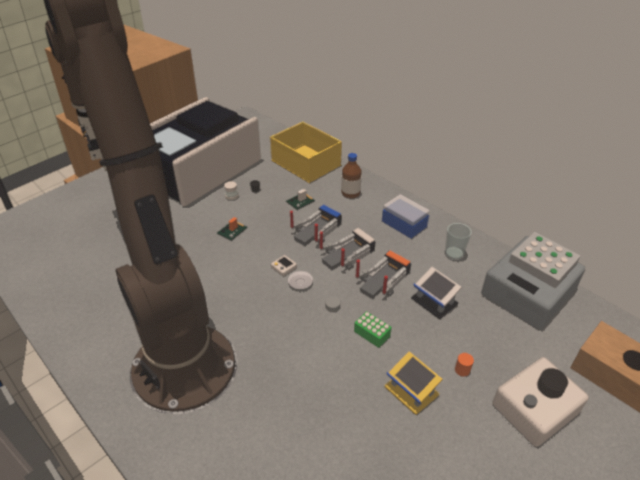

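View pics/top0.png

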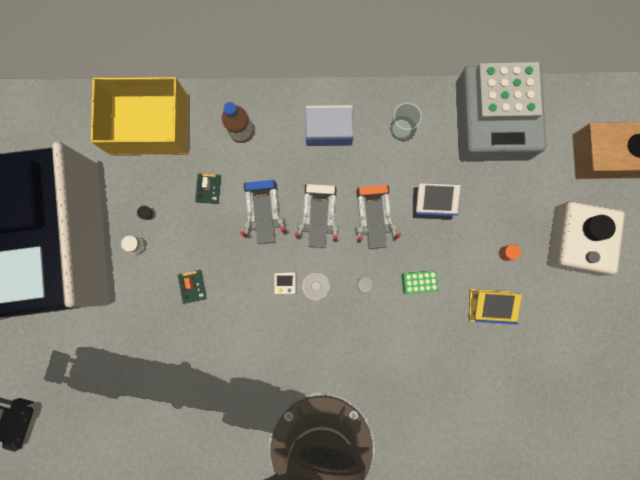

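View pics/wrist0.png

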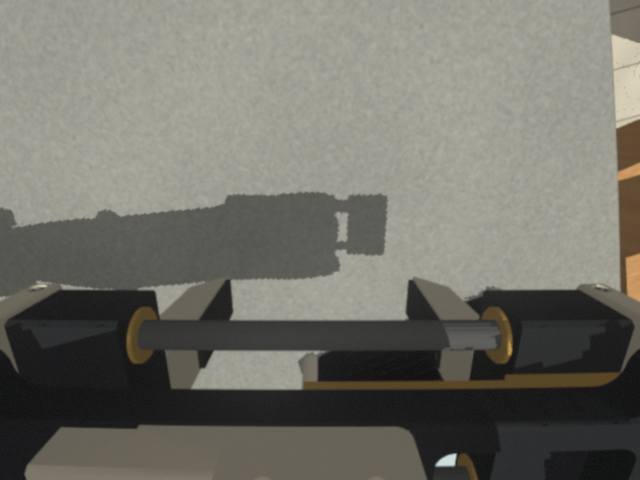

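Run:
```python
from h import *
im=capture('top'); cm=camera_model('top')
zs={'board_blue':0,'board_orange':0,'board_white':0,'dock_blue':0,'dock_orange':0,'dock_white':0,'rack':0,'stand_plate':.062,'dish':0,'timer':0,'jar':0,'puck':0,'stopper':0,'canister':0}
for c in ['orange','white']:
    for p in ['left_post','right_post']: zs[f'dock_{c}_{p}']=.086
    zs[f'dock_{c}_plug']=.0235
for n,z in zs.items():
    for r in place_of('top',n)[:2]: print(n,np.round(r['centre'],1),round(r['confidence'],2),atz(cm,r['centre'],z).round(4))
c=cv2.resize(im[160:320,160:300],None,fx=5,fy=5,interpolation=cv2.INTER_CUBIC)[:,:]
save(cv2.resize(im[165:315,160:300],(560,600),interpolation=cv2.INTER_CUBIC),'c1.png')
save(cv2.resize(im[165:325,230:410],(675,600),interpolation=cv2.INTER_CUBIC),'c2.png')
save(cv2.resize(im[165:335,390:550],(565,600),interpolation=cv2.INTER_CUBIC),'c3.png')
```

```text
board_blue [503.2 254.6] 0.22 [ 0.4637 -0.4712  0.    ]
board_orange [192.2 285.3] 0.8 [0.3973 0.3213 0.    ]
board_orange [295.4 231.4] 0.52 [0.5313 0.0589 0.    ]
board_white [372.1 201. ] 0.72 [ 0.6078 -0.1404  0.    ]
board_white [212.6 191.1] 0.57 [0.6397 0.2721 0.    ]
dock_blue [265.6 210.4] 0.85 [0.5871 0.1353 0.    ]
dock_orange [371.4 213.8] 0.91 [ 0.5743 -0.1377  0.    ]
dock_orange [263.7 211.6] 0.53 [0.5841 0.1402 0.    ]
dock_white [437.9 199.9] 0.69 [ 0.6081 -0.3107  0.    ]
dock_white [295.3 229.9] 0.47 [0.5352 0.0591 0.    ]
rack [419.4 279.7] 0.63 [ 0.4027 -0.2553  0.    ]
stand_plate [437.3 198. ] 0.88 [ 0.5999 -0.293   0.062 ]
stand_plate [499.5 311.3] 0.58 [ 0.323  -0.4296  0.062 ]
dish [320.3 282.7] 0.94 [ 0.3988 -0.0033  0.    ]
dish [318.8 213.6] 0.57 [ 0.5768 -0.002   0.    ]
timer [282.2 281.6] 0.88 [0.4031 0.0935 0.    ]
timer [322.1 199.9] 0.17 [ 0.6126 -0.011   0.    ]
jar [139.8 246.7] 0.63 [0.4976 0.4557 0.    ]
puck [364.1 282.3] 0.46 [ 0.3982 -0.1146  0.    ]
stopper [358.9 236.8] 0.64 [ 0.5149 -0.1041  0.    ]
stopper [146.2 215.6] 0.54 [0.5777 0.4414 0.    ]
canister [357.4 236.1] 0.7 [ 0.5168 -0.1003  0.    ]
canister [502.5 254. ] 0.61 [ 0.4652 -0.4695  0.    ]
dock_orange_left_post [359.7 239. ] 0.43 [ 0.4987 -0.0985  0.086 ]
dock_orange_right_post [400.7 234.9] 0.62 [ 0.507  -0.1962  0.086 ]
dock_orange_plug [243.  232.4] 0.63 [0.5274 0.1893 0.0235]
dock_orange_plug [373.2 198.1] 0.57 [ 0.6104 -0.1407  0.0235]
dock_white_left_post [296.3 233.1] 0.46 [0.515  0.0519 0.086 ]
dock_white_right_post [334.8 233.7] 0.55 [ 0.5122 -0.0396  0.086 ]
dock_white_plug [194.1 287.3] 0.57 [0.3916 0.3098 0.0235]
dock_white_plug [319.9 216. ] 0.28 [ 0.5664 -0.0047  0.0235]
```

View pics/c1.png

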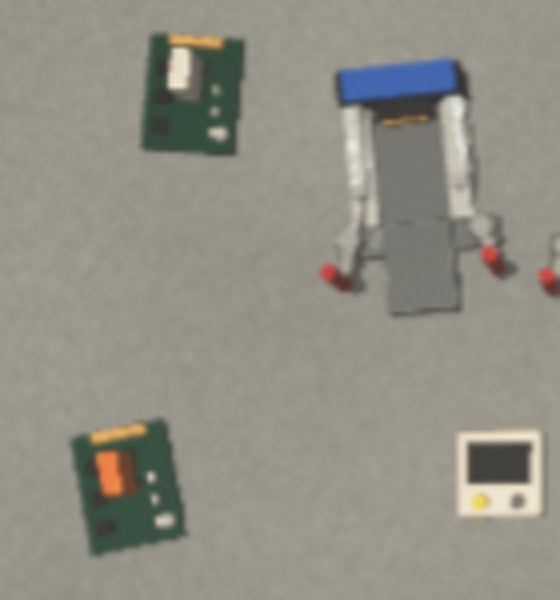

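View pics/c2.png

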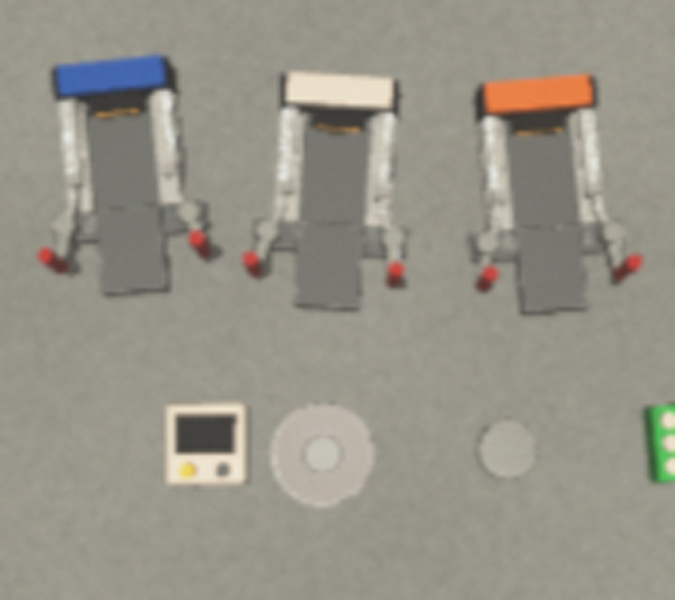

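View pics/c3.png

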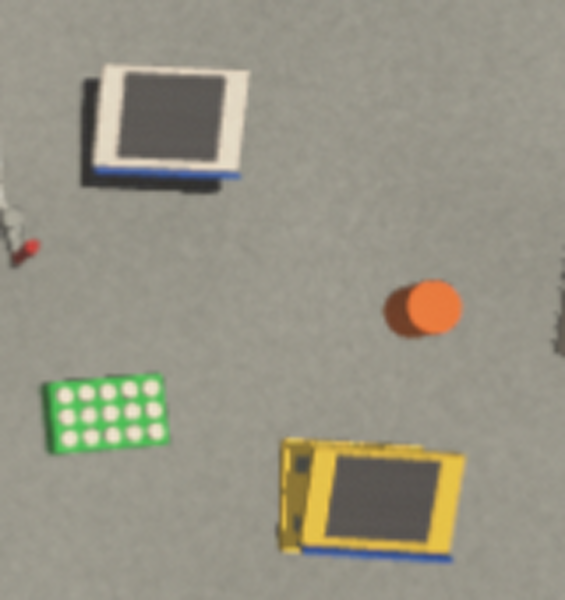

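```bash
cat >> h.py <<'E'
from scipy.spatial.transform import Rotation as Ro
def pose():
    s=state(); return s, Ro.from_euler('xyz',s['tcp_rot'],degrees=True).as_matrix(), np.array(s['eef_pos'])
def downR(jaw):  # tool x down, tool z along horizontal angle jaw (deg, world)
    a=np.radians(jaw); z=np.array([np.cos(a),np.sin(a),0]); x=np.array([0,0,-1.]); y=np.cross(z,x)
    return np.column_stack([x,y,z])
def move(gp,jaw,R=None):
    """print shift for the grasp point to gp, jaws at jaw deg"""
    s,R0,p=pose()
    R1=downR(jaw) if R is None else R
    tcp=np.array(gp)-0.159*R1[:,0]
    sh=R0.T@(tcp-p)*1000; rv=Ro.from_matrix(R0.T@R1).as_rotvec()
    print('shift',sh.round(1).tolist(),'rv',rv.round(3).tolist(),'| dist',np.linalg.norm(sh).round(0),'deg',np.degrees(np.linalg.norm(rv)).round(1))
def where():
    s,R,p=pose(); g=p+.159*R[:,0]
    print('t',round(s['t'],2),'gp',g.round(4),'jaw',np.degrees(np.arctan2(R[1,2],R[0,2])).round(2),'tilt',np.degrees(np.arccos(-R[2,0])).round(2),'F',np.round(s['contact_force'],1),'gap',round(s['finger_gap']*1000,1))
E
python3 - <<'E'
from h import *
s,R,p=pose(); print(R.round(3)); where()
cm=camera_model('wrist'); Rc=np.array(cm['R']); print((Rc@R).round(3)); print(R.T@(-Rc.T@np.array(cm['t'])-p))
move([.60,.24,.24],90); move([.60,.24,.24],-90)
E
```

```text
[[-0.    -0.962  0.274]
 [ 0.     0.274  0.962]
 [-1.     0.     0.   ]]
t 1.2 gp [0.1714 0.601  0.2457] jaw 74.08 tilt 0.0 F [ 0.4 -0.2  1.1] gap 91.6
[[ 0.001  0.001  1.   ]
 [-0.283 -0.959  0.001]
 [ 0.959 -0.283 -0.001]]
[ 0.02035233  0.07725826 -0.00079553]
shift [5.7, -511.2, -229.7] rv [-0.278, 0.0, -0.0] | dist 560.0 deg 15.9
shift [5.7, -511.2, -229.7] rv [2.864, -0.0, -0.0] | dist 560.0 deg 164.1
```

Emit:
arm_command --pt "0 -511 -230 -0.278 0 0 1" --pt "0 -511 -230 -0.278 0 0 1" --pt "0 -511 -230 -0.278 0 0 1" --pt "0 -511 -230 -0.278 0 0 1" --pt "0 -511 -230 -0.278 0 0 1" --pt "0 -511 -230 -0.278 0 0 1" --pt "0 -511 -230 -0.278 0 0 1" --pt "0 -511 -230 -0.278 0 0 1" --pt "0 -511 -230 -0.278 0 0 1" --pt "0 -511 -230 -0.278 0 0 1"

```text
t: 2.45
eef_pos: [0.6033, 0.2341, 0.4045]
tcp_rot: [-148.2, 89.8, -58.7]
contact_force: [-0.3, -0.4, -0.2]
finger_gap: 0.0912
```

Run:
```python
from h import *
where()
save(capture('wrist'),'w1.png'); where()
```

```text
t 2.45 gp [0.6036 0.2336 0.2455] jaw 89.5 tilt 0.21 F [-0.3 -0.4 -0.2] gap 91.2
t 2.5 gp [0.6013 0.237  0.2454] jaw 89.73 tilt 0.06 F [-0.6  0.3 -0.8] gap 92.0
```

View pics/w1.png

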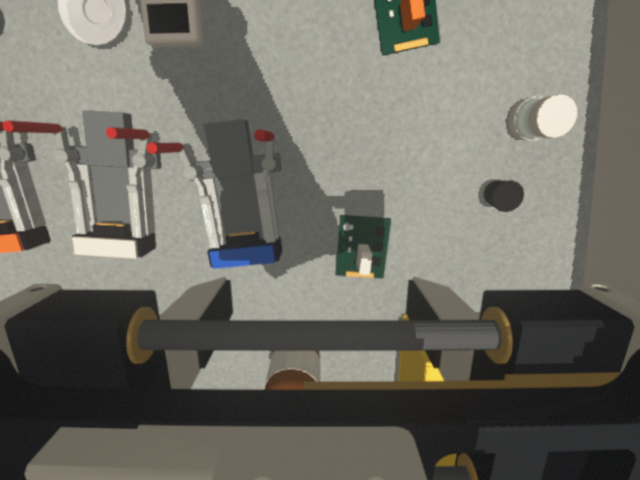

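```bash
cat >> h.py <<'E'
def board_pose(cam,im,cm,c,z=0.005,rad=45):
    """c approx pixel; green plate + gold"""
    hsv=cv2.cvtColor(im,cv2.COLOR_RGB2HSV)
    g=((hsv[...,0]>50)&(hsv[...,0]<95)&(hsv[...,1]>90)&(hsv[...,2]<140))
    go=((hsv[...,0]>12)&(hsv[...,0]<28)&(hsv[...,1]>110)&(hsv[...,2]>90))
    m=np.zeros(im.shape[:2],bool); x,y=map(int,c); sl=(slice(max(0,y-rad),y+rad),slice(max(0,x-rad),x+rad))
    m[sl]=(g|go)[sl]
    m=cv2.morphologyEx(m.astype(np.uint8),cv2.MORPH_OPEN,np.ones((3,3)))
    n,l,st,_=cv2.connectedComponentsWithStats(m); k=1+np.argmax(st[1:,4]); m=(l==k).astype(np.uint8)
    ct=max(cv2.findContours(m,cv2.RETR_EXTERNAL,cv2.CHAIN_APPROX_NONE)[0],key=len)[:,0]
    P=np.array([atz(cm,p,z)[:2] for p in ct.astype(float)])
    (cx,cy),(w,h),a=cv2.minAreaRect((P*1000).astype(np.float32))
    gp=np.argwhere(go&(m>0))
    if len(gp): gd=np.mean([atz(cm,p[::-1].astype(float),z)[:2] for p in gp],0)
    else: gd=None
    return (cx/1000,cy/1000),(w,h),a,gd,m
def yawof(bp):
    (cx,cy),(w,h),a,gd,m=bp
    ang=a if w>h else a+90
    v=gd-np.array([cx,cy]); d=np.array([np.cos(np.radians(ang)),np.sin(np.radians(ang))])
    return (ang if v@d>0 else ang+180+0)%360
E
python3 - <<'E'
from h import *
im=capture('wrist');cm=camera_model('wrist')
for c in [(362,248),(408,20)]:
    b=board_pose('wrist',im,cm,c); print(np.round(b[0],4),np.round(b[1],1),b[3].round(3),round(yawof(b),1))
im=capture('top');cm=camera_model('top')
for c in [(208,188),(192,287)]:
    b=board_pose('top',im,cm,c,rad=22); print(np.round(b[0],4),np.round(b[1],1),b[3].round(3),round(yawof(b),1))
where()
E
```

```text
Traceback (most recent call last):
AttributeError: 'NoneType' object has no attribute 'round'
```

Run:
```python
from h import *
im=capture('wrist');cm=camera_model('wrist')
hsv=cv2.cvtColor(im,cv2.COLOR_RGB2HSV)
for p in [(350,274),(376,274),(345,245),(380,235),(385,260)]: print(p,im[p[1],p[0]],hsv[p[1],p[0]])
save(cv2.resize(im[200:290,320:410],(600,600),interpolation=cv2.INTER_NEAREST),'w1c.png')
b=board_pose('wrist',im,cm,(362,248)); print(b[:3],b[4].sum())
```

```text
(350, 274) [83 88 63] [36 72 88]
(376, 274) [48 77 61] [73 96 77]
(345, 245) [51 61 52] [63 42 61]
(380, 235) [44 54 45] [63 47 54]
(385, 260) [167 167 156] [ 30  17 167]
((0.6630847778320312, 0.2660826416015625), (32.1602668762207, 20.95426368713379), 1.6048531532287598) 327
```

View pics/w1c.png

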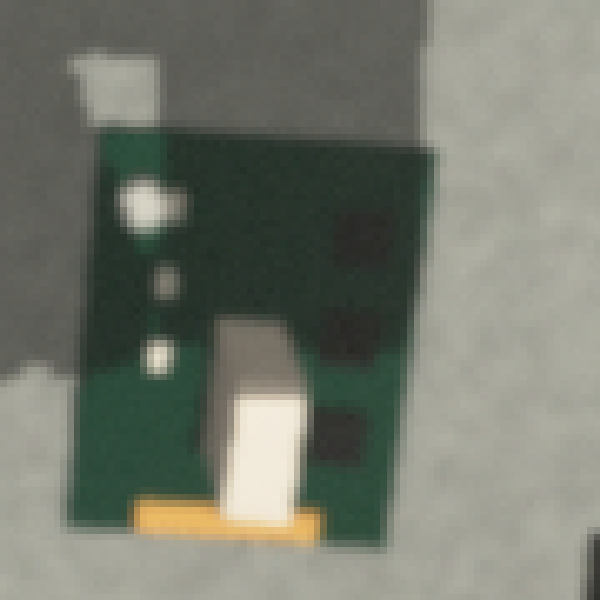

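```bash
cat >> h.py <<'E'
from scipy.optimize import minimize, least_squares
def box(x0,x1,y0,y1,z0,z1): return np.array([[x,y,z] for x in (x0,x1) for y in (y0,y1) for z in (z0,z1)])
BOARD=[box(-.038,.038,-.03,.03,0,.005),box(-.005,.021,-.006,.006,.005,.039)]
RACK=[box(-.025,.025,-.04,.04,0,.038)]
def render(cm,parts,x,y,yaw,z=0,S=4,win=None):
    c,s=np.cos(yaw),np.sin(yaw); R=np.array([[c,-s,0],[s,c,0],[0,0,1]])
    x0,y0,w,h=win; M=np.zeros((h*S,w*S),np.uint8)
    for P in parts:
        q=np.array([proj(cm,R@p+[x,y,z]) for p in P]); q=((q-[x0,y0]+.5)*S-.5)
        hull=cv2.convexHull(q.astype(np.float32))
        cv2.fillConvexPoly(M,np.round(hull*16).astype(np.int32),1,shift=4)
    return cv2.resize(M.astype(np.float32),(w,h),interpolation=cv2.INTER_AREA)
def sil(cm,mask,parts,x,y,yaw,z=0):
    ys,xs=np.nonzero(mask); x0,y0=xs.min()-12,ys.min()-12; w,h=xs.max()+12-x0,ys.max()+12-y0
    x0=max(x0,0);y0=max(y0,0)
    T=mask[y0:y0+h,x0:x0+w].astype(np.float32); h,w=T.shape
    def f(v):
        A=render(cm,parts,v[0]/1000,v[1]/1000,v[2]/50,z,win=(x0,y0,w,h))
        return np.abs(A-T).sum()/T.sum()
    best=None
    for dy in (0,-.15,.15):
        r=minimize(f,[x*1000,y*1000,(yaw+dy)*50],method='Nelder-Mead',options=dict(initial_simplex=np.array([[x*1000,y*1000,(yaw+dy)*50]]*4)+np.array([[0,0,0],[6,0,0],[0,6,0],[0,0,6]]),xatol=.05,fatol=1e-5))
        if best is None or r.fun<best.fun: best=r
    return best.x[0]/1000,best.x[1]/1000,best.x[2]/50,best.fun
E
python3 - <<'E'
from h import *
im=capture('wrist');cm=camera_model('wrist');where()
for n,g in [('board_white',(.64,.275,0)),('board_orange',(.397,.32,.2))]:
    for r in regions_of('wrist',n)[:3]:
        print(n,r['centre'],round(r['confidence'],2),r['pixels'].sum())
    for p in place_of('wrist',n)[:3]: print('  place',p['centre'],p['confidence'],atz(cm,p['centre'],0).round(4))
    R=regions_of('wrist',n)
    if R: print(sil(cm,R[0]['pixels'],BOARD,*g))
pts=[(102,128),(438,150),(385,545),(65,525)]
print(np.array([atz(cm,(320+a/6.667-.5,200+b/6.667-.5),.005) for a,b in pts]).round(4))
im=capture('top');cm=camera_model('top')
for n,g in [('board_white',(.64,.275,0)),('board_orange',(.397,.32,.2)),('rack',(.40,-.255,0))]:
    for r in regions_of('top',n)[:2]:
        print(n,r['centre'],round(r['confidence'],2),r['pixels'].sum(),np.round(sil(cm,r['pixels'],RACK if n=='rack' else BOARD,*g),4))
E
```

```text
t 2.65 gp [0.5987 0.2412 0.2456] jaw 90.12 tilt 0.07 F [0.5 0.5 0.3] gap 92.0
board_white [353.1, 253.5] 0.56 2955
  place [356.6, 251.6] 0.72 [0.6475 0.2866 0.    ]
  place [235.1, 241.5] 0.17 [0.6352 0.1389 0.    ]
(np.float64(0.6465750229307076), np.float64(0.2844742265427085), np.float64(-0.07476809725735117), np.float64(0.03821912035346031))
board_orange [400.9, 26.9] 0.69 3344
board_orange [174.6, 156.0] 0.15 750
board_orange [102.1, 183.5] 0.15 11814
  place [396.9, 14.4] 0.62 [0.3929 0.3193 0.    ]
(np.float64(0.39362364552194695), np.float64(0.32118740724585476), np.float64(0.1980192620919624), np.float64(0.02396082505583763))
[[0.6054 0.259  0.005 ]
 [0.6092 0.3184 0.005 ]
 [0.6845 0.313  0.005 ]
 [0.6806 0.2534 0.005 ]]
board_white [209.6, 198.0] 0.82 269 [ 0.6483  0.2867 -0.0089  1.1808]
rack [422.8, 280.0] 0.78 704 [ 0.3977 -0.2503  0.0859  0.0732]
```

Emit:
arm_command --pt "0 0 -280 0 0 0 1" --pt "0 0 -280 0 0 0 1" --pt "0 0 -280 0 0 0 1" --pt "0 0 -280 0 0 0 1" --pt "0 0 -280 0 0 0 1" --pt "0 0 -280 0 0 0 1" --pt "0 0 -280 0 0 0 1" --pt "0 0 -280 0 0 0 1"

```text
t: 4.15
eef_pos: [0.5999, -0.0386, 0.4046]
tcp_rot: [5.4, 90.0, 95.6]
contact_force: [0.2, -0.4, 0.3]
finger_gap: 0.0918
```

Run:
```python
from h import *
where(); im=capture('wrist');cm=camera_model('wrist'); save(im,'w2.png'); where()
np.save('w2.npy',im); import pickle; pickle.dump(cm,open('w2.pkl','wb'))
save(cv2.resize(im[60:270,230:440],(600,600),interpolation=cv2.INTER_CUBIC),'w2c.png')
```

```text
t 4.15 gp [ 0.5999 -0.0385  0.2456] jaw 90.14 tilt 0.04 F [ 0.2 -0.4  0.3] gap 91.8
t 4.2 gp [ 0.5999 -0.0387  0.2457] jaw 90.14 tilt 0.03 F [0.9 0.3 0.1] gap 91.7
```

View pics/w2.png

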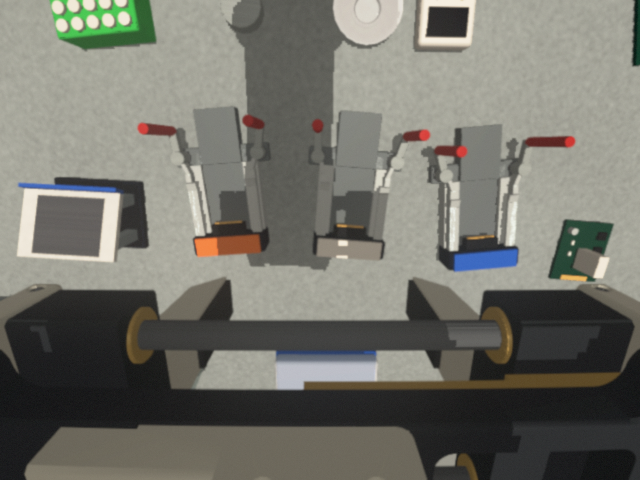

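View pics/w2c.png

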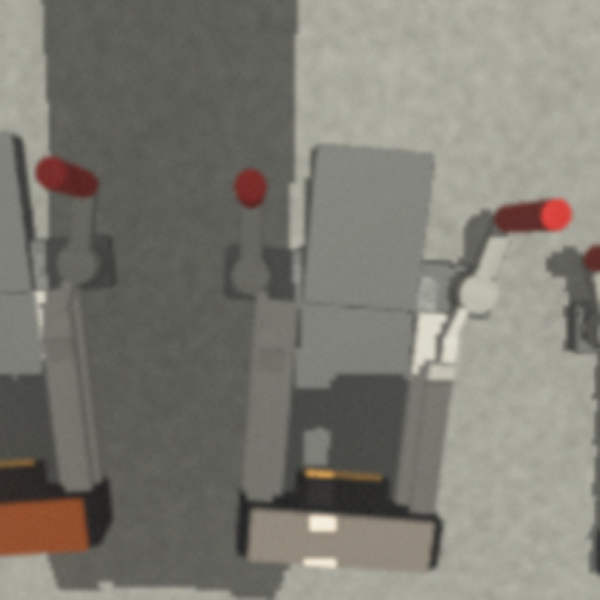

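Run:
```python
from h import *
im=np.load('w2.npy')
save(cv2.resize(im[90:190,300:420],(800,667),interpolation=cv2.INTER_CUBIC)[:600],'a1.png')
save(cv2.resize(im[90:190,160:280],(800,667),interpolation=cv2.INTER_CUBIC)[:600],'a2.png')
for c in ['white','orange']:
    for s in ['left','right']:
        capture
```

```text
(no output)
```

View pics/a1.png

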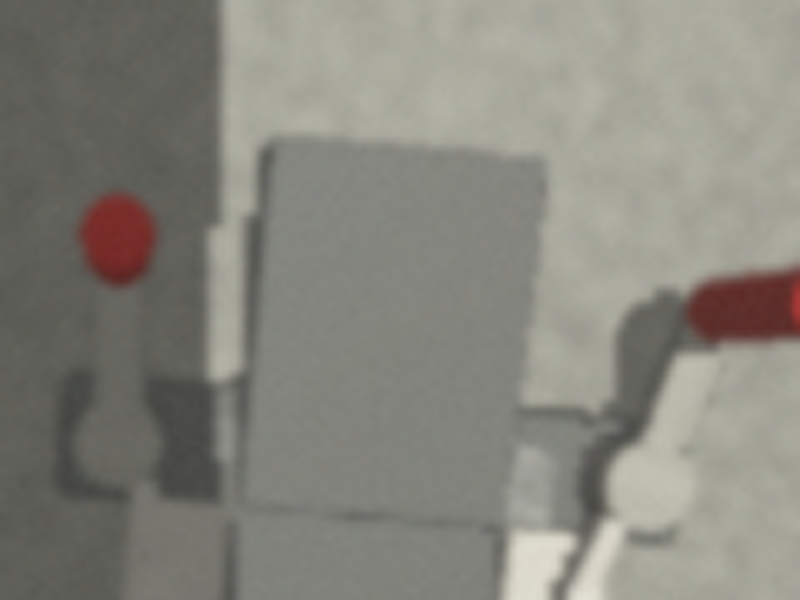

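View pics/a2.png

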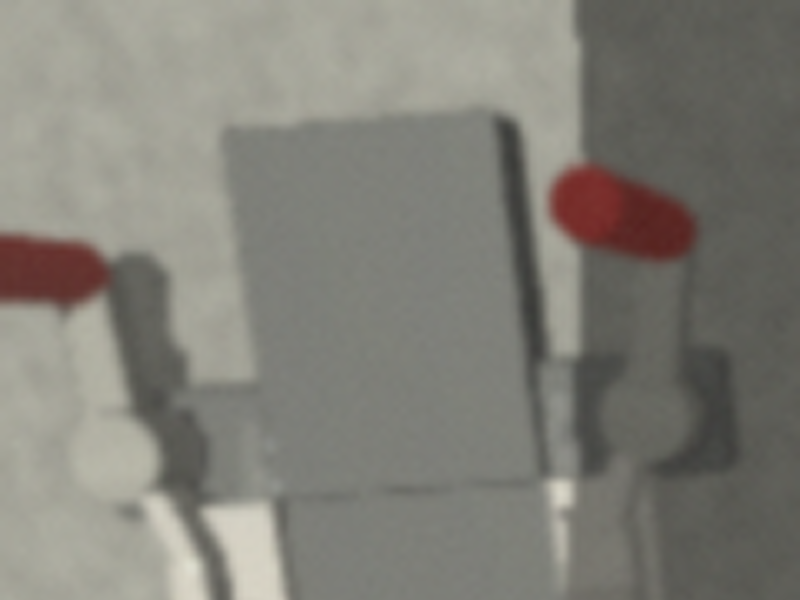

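```bash
cat >> h.py <<'E'
def rigid2(src,dst):
    src=np.array(src);dst=np.array(dst); cs,cd=src.mean(0),dst.mean(0)
    H=(src-cs).T@(dst-cd); a=np.arctan2(H[0,1]-H[1,0],H[0,0]+H[1,1])
    R=np.array([[np.cos(a),-np.sin(a)],[np.sin(a),np.cos(a)]]); t=cd-R@cs
    return t,a,np.linalg.norm((src@R.T+t)-dst,axis=1)
def d2w(D,p):
    c,s=np.cos(D[2]),np.sin(D[2]); return np.array([D[0]+c*p[0]-s*p[1],D[1]+s*p[0]+c*p[1]])
def w2d(D,p):
    c,s=np.cos(D[2]),np.sin(D[2]); q=np.array(p[:2])-D[:2]; return np.array([c*q[0]+s*q[1],-s*q[0]+c*q[1]])
E
python3 - <<'E'
from h import *
import pickle
cm=pickle.load(open('w2.pkl','rb'))
src=[(-.09,-.022),(-.09,.022),(-.033,.022),(-.033,-.022)]
D={}
for n,ox,P in [('white',300,[(274,138),(545,157),(503,524),(243,507)]),('orange',160,[(222,128),(495,113),(541,480),(272,497)])]:
    px=[(ox+a/6.667-.43,90+b/6.667-.43) for a,b in P]
    W=[atz(cm,p,.018)[:2] for p in px]
    t,a,res=rigid2(src,W); print(n,t.round(4),np.degrees(a).round(2),(res*1000).round(2)); D[n]=[*t,a]
    # cap etc check
pickle.dump(D,open('docks.pkl','wb'))
im=capture('wrist');cm=camera_model('wrist'); where()
for n in D:
    for s in ['left','right']:
        for r in place_of('wrist',f'dock_{n}_{s}_post')[:3]:
            w=atz(cm,r['centre'],.086); d=w2d(D[n],w); print(n,s,np.round(r['centre'],0),round(r['confidence'],2),w.round(4),(d*1000).round(1))
# overlay
S=3; big=cv2.resize(im,None,fx=S,fy=S,interpolation=cv2.INTER_CUBIC)
for n in D:
    for poly,z in [([(-.09,-.022),(-.09,.022),(-.033,.022),(-.033,-.022)],.018),([(-.007,.027),(.043,.027)],.029),([(-.007,-.027),(.043,-.027)],.029),([(-.025,.0315),(.043,.0315)],.029),([(-.025,-.0315),(.043,-.0315)],.029),([(.032,-.02),(.032,.02)],.0235)]:
        q=np.array([proj(cm,[*d2w(D[n],p),z]) for p in poly]); q=((q+.5)*S-.5)
        cv2.polylines(big,[np.round(q).astype(np.int32)],True,(255,255,0),1)
save(big[80*S:275*S,160*S:400*S][:585,:720],'ov.png')
E
```

```text
white [ 0.5795 -0.0021] -3.71 [0.96 0.71 0.95 0.69]
orange [ 0.5757 -0.1444] 3.27 [0.5  0.82 0.5  0.32]
t 4.25 gp [ 0.5998 -0.0389  0.2457] jaw 90.13 tilt 0.02 F [ 0.2 -0.7 -0.1] gap 92.0
white left [426. 136.] 0.75 [0.5155 0.0528 0.086 ] [-67.5  50.6]
white left [348. 197.] 0.63 [ 0.5689 -0.014   0.086 ] [ -9.9 -12.6]
white left [351. 225.] 0.6 [ 0.595  -0.0103  0.086 ] [16.  -7.2]
white right [316. 126.] 0.75 [ 0.5079 -0.0421  0.086 ] [-68.9 -44.6]
white right [348. 194.] 0.71 [ 0.5661 -0.0132  0.086 ] [-12.7 -12. ]
white right [364.   8.] 0.47 [ 0.4191 -0.0049  0.086 ] [-159.9  -13.2]
orange left [245. 116.] 0.78 [ 0.5    -0.1032  0.086 ] [-73.2  45.5]
orange left [365.   9.] 0.7 [ 0.4193 -0.0041  0.086 ] [-148.1  149. ]
orange left [462. 149.] 0.68 [0.5261 0.0852 0.086 ] [-36.5 232.1]
orange right [143. 128.] 0.82 [ 0.5093 -0.1918  0.086 ] [-69.  -43.5]
```

View pics/ov.png

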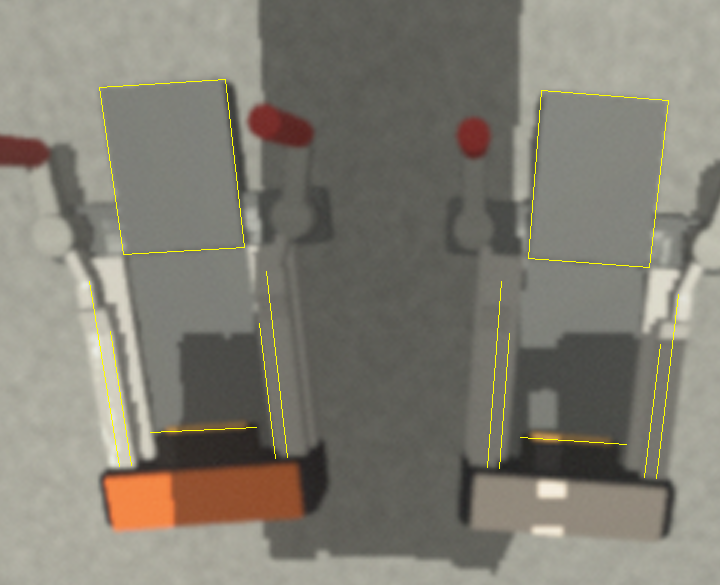

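Run:
```python
from h import *
move([.585,.285,.20],85.7)
```

```text
shift [45.8, 14.5, 324.9] rv [0.076, 0.0, 0.0] | dist 328.0 deg 4.3
```

Emit:
arm_command --pt "46 14.5 325 0.076 0 0 1" --pt "46 14.5 325 0.076 0 0 1" --pt "46 14.5 325 0.076 0 0 1" --pt "46 14.5 325 0.076 0 0 1" --pt "46 14.5 325 0.076 0 0 1" --pt "46 14.5 325 0.076 0 0 1" --pt "46 14.5 325 0.076 0 0 1" --pt "46 14.5 325 0.076 0 0 1"

```text
t: 5.45
eef_pos: [0.5859, 0.2824, 0.3591]
tcp_rot: [-144.2, 89.9, -58.7]
contact_force: [-1.0, 0.4, 0.1]
finger_gap: 0.0917
```

Run:
```python
from h import *
capture('wrist');where(); im=capture('wrist');cm=camera_model('wrist'); where()
c=proj(cm,[.6455,.2855,.005]); print(c)
R=regions_of('wrist','board_white'); 
for r in R[:2]: print(r['centre'],r['confidence'],np.round(sil(cm,r['pixels'],BOARD,.6455,.2855,-.075),4))
y0=max(0,int(c[1])-70);x0=int(c[0])-70
save(cv2.resize(im[y0:y0+140,x0:x0+140],(600,600),interpolation=cv2.INTER_CUBIC),'w3c.png'); print(x0,y0)
```

```text
t 5.5 gp [0.5861 0.282  0.2002] jaw 85.47 tilt 0.07 F [ 0.9 -0.9 -0. ] gap 91.8
t 5.55 gp [0.5861 0.2823 0.2002] jaw 85.47 tilt 0.06 F [ 0.2 -0.7 -0.3] gap 91.9
[327.19008186 274.5190614 ]
[324.6, 273.2] 0.95 [ 0.6476  0.2843 -0.078   0.0376]
257 204
```

View pics/w3c.png

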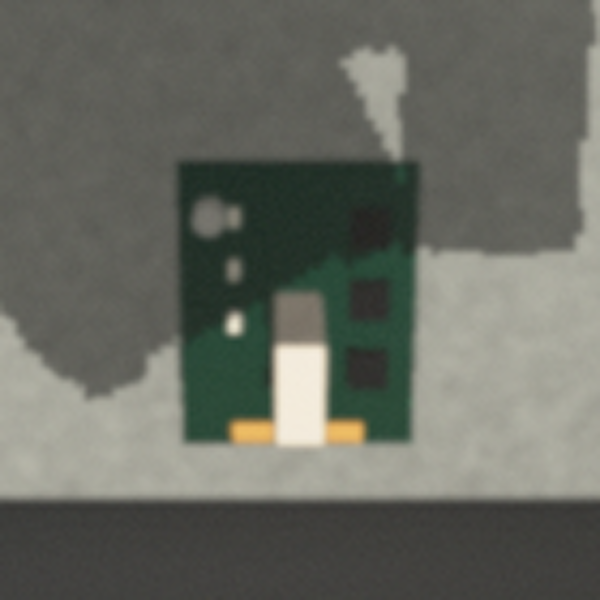

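```bash
cat >> h.py <<'E'
def board4(cm,P,ox,oy,S,z=.005):
    W=[atz(cm,(ox+a/S-.5+.5/S,oy+b/S-.5+.5/S),z)[:2] for a,b in P]
    t,a,res=rigid2([(-.038,-.03),(-.038,.03),(.038,.03),(.038,-.03)],W); print('board',t.round(4),np.degrees(a).round(2),(res*1e3).round(1)); return t,a
E
python3 - <<'E'
from h import *
cm=camera_model('wrist')
t,a=board4(cm,[(180,161),(418,161),(411,441),(184,441)],257,204,4.286)
b=d2w([*t,a],(.008,0)); print(b)
move([*b,.10],np.degrees(a)+90)
move([*b,.033],np.degrees(a)+90)
E
```

```text
board [0.6457 0.2848] -4.38 [0.8 0.8 0.4 0.4]
[0.65366318 0.28421308]
shift [100.3, -67.4, 6.9] rv [-0.002, -0.0, 0.001] | dist 121.0 deg 0.1
shift [167.3, -67.3, 7.0] rv [-0.002, -0.0, 0.001] | dist 180.0 deg 0.1
```

Emit:
arm_command --pt "50 -67 7 0 0 0 1" --pt "100 -67 7 0 0 0 1" --pt "100 -67 7 0 0 0 0.2" --pt "130 -67 7 0 0 0 0" --pt "150 -67 7 0 0 0 0" --pt "167 -67 7 0 0 0 -0.2" --pt "167 -67 7 0 0 0 -0.3" --pt "167 -67 7 0 0 0 -0.3" --grip_force 30

```text
t: 6.6
eef_pos: [0.6529, 0.2868, 0.1927]
tcp_rot: [-59.1, 89.9, 26.5]
contact_force: [0.1, 0.2, 1.1]
finger_gap: 0.0362
```

Run:
```python
from h import *
where()
```

```text
t 6.6 gp [0.6531 0.2868 0.0337] jaw 85.65 tilt 0.07 F [0.1 0.2 1.1] gap 36.2
```

Emit:
arm_command --pt "0 0 -2.5 0 0 0 -0.3" --pt "0 0 -2.5 0 0 0 -1" --pt "0 0 -2.5 0 0 0 -1" --pt "0 0 -2.5 0 0 0 -1" --pt "0 0 -2.5 0 0 0 -1" --grip_force 35

```text
t: 7.22
eef_pos: [0.6524, 0.2842, 0.1919]
tcp_rot: [-48.6, 90.0, 37.0]
contact_force: [-1.5, 0.0, 1.5]
finger_gap: 0.012
```

Run:
```python
from h import *
where(); print(state()['dq'])
```

```text
t 7.22 gp [0.6525 0.2842 0.0329] jaw 85.66 tilt 0.01 F [-1.5  0.   1.5] gap 12.0
[ 0.00665079  0.06023038 -0.07306358 -0.02731173 -0.02990478  0.01006077
  0.08311614]
```

Run:
```python
from h import *
import pickle; D=pickle.load(open('docks.pkl','rb'))['white']
p=d2w(D,(-.085+.007,0)); print(p)
move([*p,.150],np.degrees(D[2])+90)
```

```text
[0.50169499 0.00298348]
shift [-117.1, 129.0, -291.8] rv [-0.011, 0.0, 0.0] | dist 340.0 deg 0.6
```

Emit:
arm_command --pt "-40 0 0 0 0 0 -1" --pt "-100 0 0 0 0 0 -1" --pt "-117 40 -50 0 0 0 -1" --pt "-117 80 -100 -0.01 0 0 -1" --pt "-117 110 -150 -0.01 0 0 -1" --pt "-117 129 -200 -0.01 0 0 -1" --pt "-117 129 -250 -0.01 0 0 -1" --pt "-117 129 -292 -0.01 0 0 -1" --pt "-117 129 -292 -0.01 0 0 -1" --pt "-117 129 -292 -0.01 0 0 -1"

```text
t: 8.48
eef_pos: [0.5016, 0.0032, 0.3087]
tcp_rot: [-0.4, 90.0, 85.8]
contact_force: [0.1, 0.2, -1.5]
finger_gap: 0.0117
```

Run:
```python
from h import *
where(); im=capture('wrist'); save(im,'w4.png'); where(); 
im=capture('side'); save(cv2.resize(im[150:300,250:450],(800,600)),'s4.png')
```

```text
t 8.47 gp [0.5016 0.0032 0.1497] jaw 86.23 tilt 0.03 F [ 0.1  0.2 -1.5] gap 11.7
t 8.53 gp [0.5017 0.0038 0.1496] jaw 86.3 tilt 0.03 F [-0.3  0.3 -0.2] gap 11.8
```

View pics/w4.png

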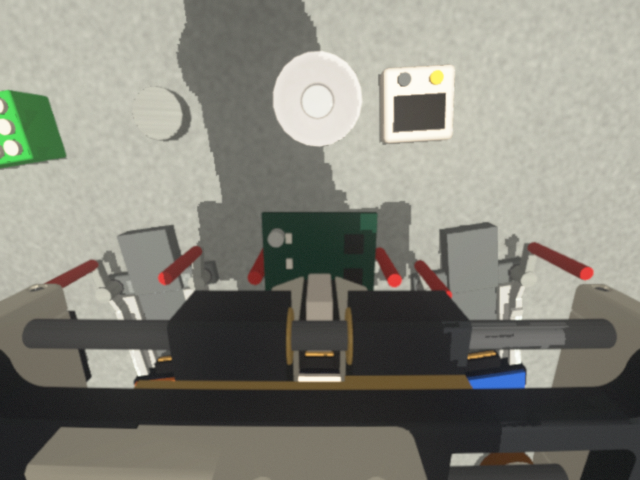

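View pics/s4.png

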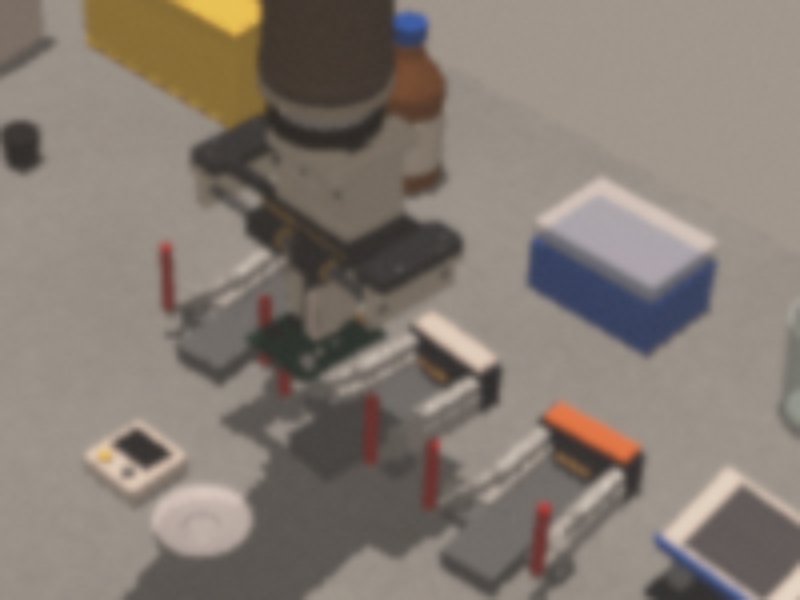

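Run:
```python
from h import *
import pickle; D=pickle.load(open('docks.pkl','rb'))['white']
im=cv2.imread('pics/w4.png'); save(cv2.resize(im[195:255,250:390][...,::-1],(700,300),interpolation=cv2.INTER_CUBIC),'w4c.png')
cm=camera_model('wrist'); where()
for px in [(261.5,211),(377.8,212)]:
    w=atz(cm,px,.1217); print(w.round(4),(w2d(D,w)*1000).round(1))
```

```text
t 8.57 gp [0.5017 0.0041 0.1496] jaw 86.33 tilt 0.03 F [ 0.3  0.3 -1. ] gap 11.7
[ 0.4555 -0.0232  0.1217] [-122.4  -29.1]
[0.4598 0.0362 0.1217] [-122.    30.4]
```

View pics/w4c.png

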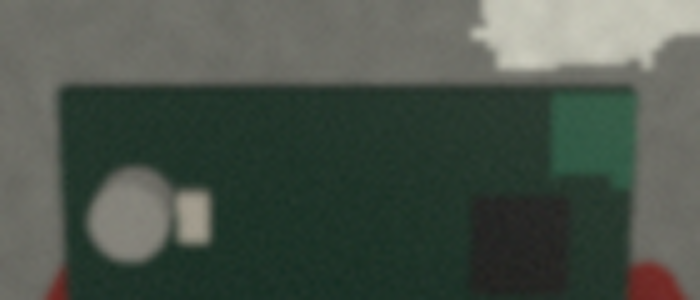

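Emit:
arm_command --pt "40 0 -0.7 0 0 0 -1" --pt "80 0 -0.7 0 0 0 -1" --pt "97 0 -0.7 0 0 0 -1" --pt "97 0 -0.7 0 0 0 -1"

```text
t: 9.07
eef_pos: [0.5014, 0.0033, 0.2105]
tcp_rot: [88.9, 89.9, 175.2]
contact_force: [-0.2, 0.2, -2.0]
finger_gap: 0.0118
```

Run:
```python
from h import *
import pickle; D=pickle.load(open('docks.pkl','rb'))['white']
where(); s,R,p=pose(); g=p+.159*R[:,0]; print((w2d(D,g)*1000).round(2))
```

```text
t 9.07 gp [0.5011 0.0033 0.0515] jaw 86.35 tilt 0.12 F [-0.2  0.2 -2. ] gap 11.8
[-78.63   0.31]
```

Emit:
arm_command --pt "0 -12 0 0 0 0 -1" --pt "0 -24 0 0 0 0 -1" --pt "0 -36 0 0 0 0 -1" --pt "0 -46 0 0 0 0 -1" --pt "0 -46 0 0 0 0 -1"

```text
t: 9.7
eef_pos: [0.5483, -0.0009, 0.2113]
tcp_rot: [-76.2, 90.0, 10.0]
contact_force: [3.2, 1.1, -11.7]
finger_gap: 0.0117
```

Run:
```python
from h import *
import pickle; D=pickle.load(open('docks.pkl','rb'))['white']
where(); s,R,p=pose(); g=p+.159*R[:,0]; print((w2d(D,g)*1000).round(2))
save(capture('wrist'),'w5.png')
im=capture('side'); save(cv2.resize(im[180:280,290:420],(800,600)),'s5.png')
```

```text
t 9.7 gp [ 0.5484 -0.0009  0.0523] jaw 86.23 tilt 0.04 F [  3.2   1.1 -11.7] gap 11.7
[-31.18  -0.83]
```

View pics/w5.png

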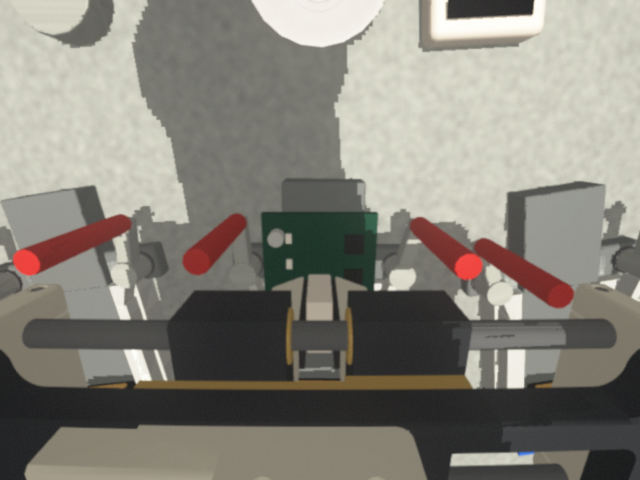

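View pics/s5.png

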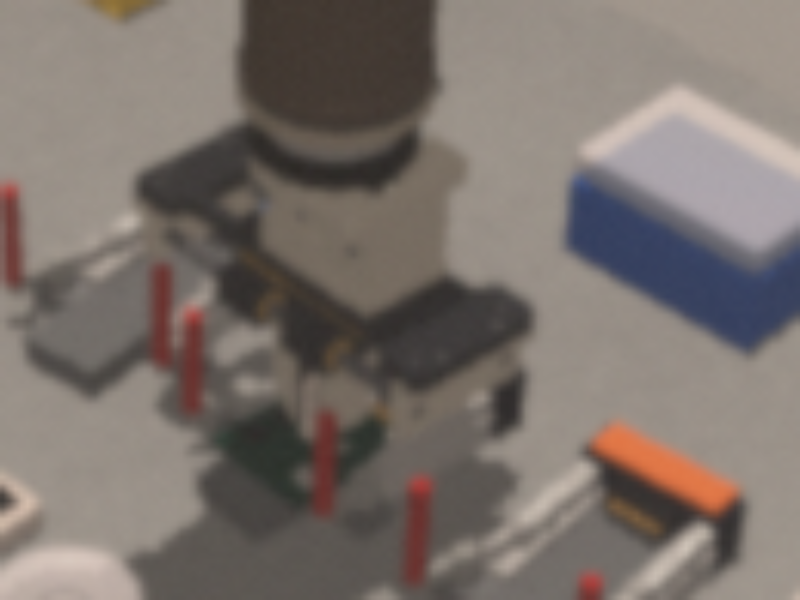

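Emit:
arm_command --pt "1 0 0.5 0 0 0 -1" --pt "1 0 0.5 0 0 0 -1"

```text
t: 10.05
eef_pos: [0.5474, -0.0007, 0.2111]
tcp_rot: [-100.0, 90.0, -13.8]
contact_force: [0.7, 0.3, -0.9]
finger_gap: 0.012
```

Run:
```python
from h import *
import pickle; D=pickle.load(open('docks.pkl','rb'))['white']
where(); s,R,p=pose(); g=p+.159*R[:,0]; print((w2d(D,g)*1000).round(2))
```

```text
t 10.05 gp [ 0.5475 -0.0007  0.0521] jaw 86.22 tilt 0.02 F [ 0.7  0.3 -0.9] gap 12.0
[-32.08  -0.72]
```

Emit:
arm_command --pt "0.5 -8 0.3 0 0 0 -1" --pt "0.5 -16 0.3 0 0 0 -1" --pt "0.5 -22 0.3 0 0 0 -1" --pt "0.5 -28 0.3 0 0 0 -1" --pt "0.5 -28 0.3 0 0 0 -1"

```text
t: 10.68
eef_pos: [0.5759, -0.0021, 0.2102]
tcp_rot: [-94.6, 90.0, -8.3]
contact_force: [-0.3, 0.6, -1.4]
finger_gap: 0.0119
```

Run:
```python
from h import *
import pickle; D=pickle.load(open('docks.pkl','rb'))['white']
where(); s,R,p=pose(); g=p+.159*R[:,0]; print((w2d(D,g)*1000).round(2))
```

```text
t 10.68 gp [ 0.576  -0.0021  0.0512] jaw 86.22 tilt 0.02 F [-0.3  0.6 -1.4] gap 11.9
[-3.55 -0.31]
```

Emit:
arm_command --pt "0 -4 0 0 0 0 -1" --pt "0 -7 0 0 0 0 -1" --pt "0 -8 0 0 0 0 -1" --pt "0 -8 0 0 0 0 -1"

```text
t: 11.18
eef_pos: [0.5831, -0.0026, 0.21]
tcp_rot: [91.4, 89.9, 177.6]
contact_force: [-3.1, 1.3, -0.8]
finger_gap: 0.012
```

Run:
```python
from h import *
import pickle; D=pickle.load(open('docks.pkl','rb'))['white']
where(); s,R,p=pose(); g=p+.159*R[:,0]; print((w2d(D,g)*1000).round(2))
cm=camera_model('wrist'); im=capture('wrist'); save(cv2.resize(im[170:300,230:410],(800,578),interpolation=cv2.INTER_CUBIC),'w6.png')
```

```text
t 11.18 gp [ 0.5829 -0.0026  0.051 ] jaw 86.23 tilt 0.06 F [-3.1  1.3 -0.8] gap 12.0
[ 3.43 -0.28]
```

View pics/w6.png

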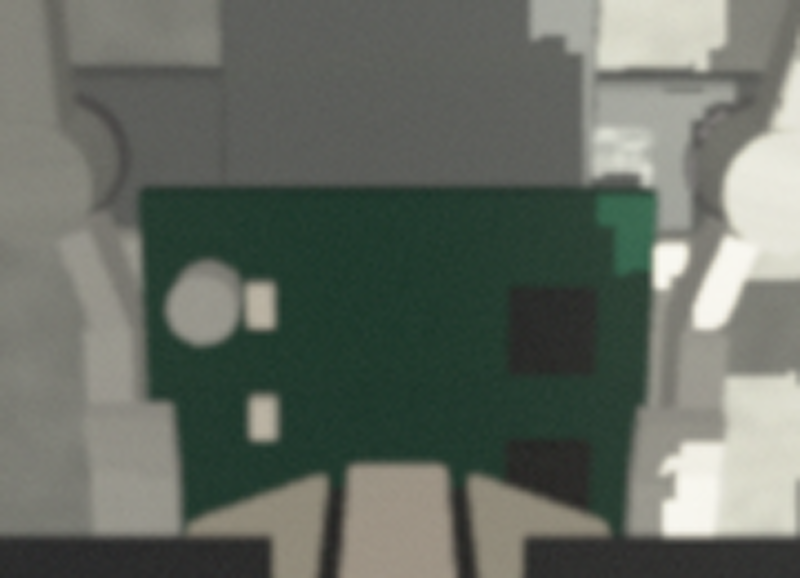

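Emit:
arm_command --pt "0 0 0 0 0 0 -0.5" --pt "0 0 0 0 0 0 -0.5" --pt "-20 0 0 0 0 0 -0.5" --pt "-60 0 0 0 0 0 -0.4" --pt "-90 0 0 0 0 0 -0.3"

```text
t: 11.85
eef_pos: [0.5839, -0.0027, 0.302]
tcp_rot: [-84.8, 89.9, 1.4]
contact_force: [0.9, 0.7, 0.3]
finger_gap: 0.0307
```

Run:
```python
from h import *
import pickle; D=pickle.load(open('docks.pkl','rb'))['white']
where(); print(state()['joints'].round(0))
im=capture('wrist');cm=camera_model('wrist'); save(im,'w7.png'); where()
for s in ['left','right']:
    for r in place_of('wrist',f'dock_white_{s}_post')[:3]:
        w=atz(cm,r['centre'],.086); print(s,np.round(r['centre'],0),round(r['confidence'],2),w.round(4),(w2d(D,w)*1000).round(1))
p=d2w(D,(-.068,.0505))
for z in (.14,.068): move([*p,z],np.degrees(D[2]))
```

```text
t 11.85 gp [ 0.5842 -0.0027  0.143 ] jaw 86.22 tilt 0.12 F [0.9 0.7 0.3] gap 30.7
[-11.  27.   9. 104.  -5.  50.  86.]
t 11.9 gp [ 0.5861 -0.0027  0.1467] jaw 86.21 tilt 0.4 F [ 1.9 -0.3  2.8] gap 31.6
left [408. 152.] 0.85 [0.5169 0.0532 0.086 ] [-66.1  51.1]
right [244. 149.] 0.88 [ 0.5093 -0.0421  0.086 ] [-67.5 -44.5]
shift [2.8, 72.8, 50.7] rv [1.57, 0.004, 0.003] | dist 89.0 deg 89.9
shift [74.8, 73.1, 50.6] rv [1.57, 0.004, 0.003] | dist 116.0 deg 89.9
```

View pics/w7.png

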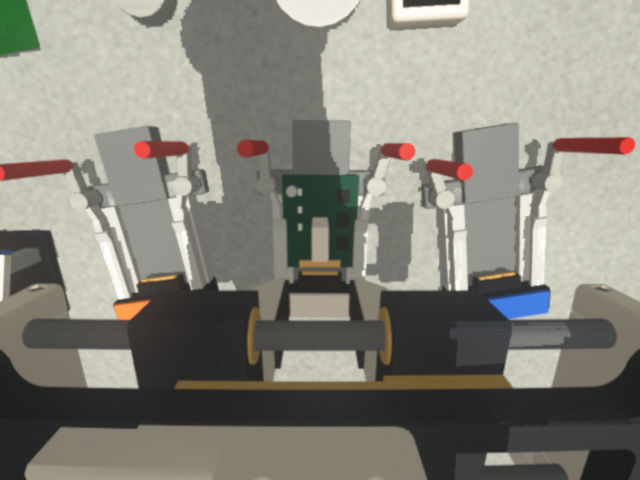

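Emit:
arm_command --pt "0 73 51 0.18 0 0 0" --pt "0 73 51 0.36 0 0 0" --pt "0 73 51 0.54 0 0 0" --pt "0 73 51 0.72 0 0 0" --pt "0 73 51 0.9 0 0 0" --pt "0 73 51 1.08 0 0 0" --pt "0 73 51 1.26 0 0 0" --pt "0 73 51 1.44 0 0 0" --pt "0 73 51 1.57 0 0 0" --pt "0 73 51 1.57 0 0 0"

```text
t: 13.25
eef_pos: [0.5137, 0.0532, 0.2994]
tcp_rot: [-131.6, 89.9, -135.3]
contact_force: [-0.1, 0.4, 0.7]
finger_gap: 0.0457
```

Run:
```python
from h import *
import pickle; D=pickle.load(open('docks.pkl','rb'))['white']
where()
im=capture('wrist');cm=camera_model('wrist'); save(im,'w8.png'); where(); s,R,p=pose(); g=p+.159*R[:,0]; print((w2d(D,g)*1000).round(2))
for s in ['left','right']:
    for r in place_of('wrist',f'dock_white_{s}_post')[:3]:
        w=atz(cm,r['centre'],.086); print(s,np.round(r['centre'],0),round(r['confidence'],2),w.round(4),(w2d(D,w)*1000).round(1))
p=d2w(D,(-.067,.0507))
for z in (.068,): move([*p,z],np.degrees(D[2]))
```

```text
t 13.25 gp [0.5136 0.0531 0.1404] jaw -3.67 tilt 0.08 F [-0.1  0.4  0.7] gap 45.7
t 13.3 gp [0.5136 0.0531 0.1406] jaw -3.55 tilt 0.07 F [-0.4  0.1 -0.6] gap 46.0
[-69.34  50.79]
left [321. 273.] 0.69 [0.514  0.0511 0.086 ] [-68.8  48.8]
left [186. 208.] 0.59 [0.436  0.0971 0.086 ] [-149.6   89.7]
right [410. 122.] 0.74 [0.5683 0.1374 0.086 ] [-20.2 138.5]
shift [72.8, -0.1, 2.1] rv [0.002, -0.0, 0.0] | dist 73.0 deg 0.1
```

View pics/w8.png

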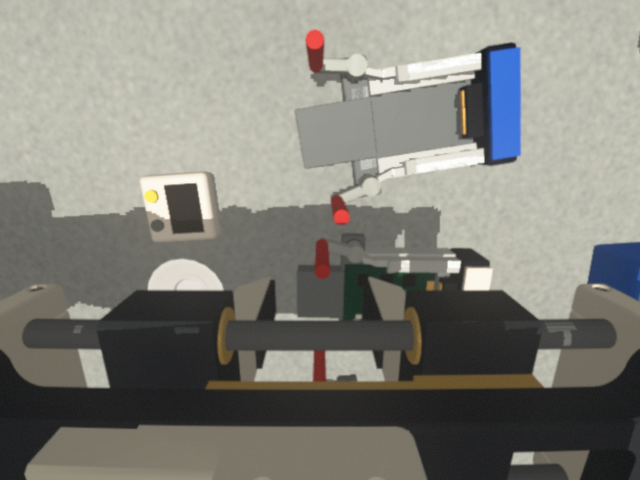

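Emit:
arm_command --pt "40 -0.7 1 0 0 0 0" --pt "72 -0.7 1 0 0 0 0" --pt "72 -0.7 1 0 0 0 -1" --pt "72 -0.7 1 0 0 0 -1" --pt "72 -0.7 1 0 0 0 -1" --pt "72 -0.7 1 0 0 0 -1" --grip_force 25

```text
t: 14.15
eef_pos: [0.5152, 0.0525, 0.2292]
tcp_rot: [23.8, 89.9, 20.1]
contact_force: [-0.0, -0.9, 0.6]
finger_gap: 0.0102
```

```bash
cat >> h.py <<'E'
import pickle
def dockpos(n):
    D=pickle.load(open('docks.pkl','rb'))[n]; s,R,p=pose(); g=p+.159*R[:,0]; d=w2d(D,g)*1000; print('in dock',d.round(2)); return d
def arc(n,side,th1,N,over=0):
    """rows for pinched post from the current gp to angle th1; jaw aligned with dock x (tool z=dock x, tool y=dock y)"""
    D=pickle.load(open('docks.pkl','rb'))[n]; s,R,p=pose(); d=dockpos(n); sg=1 if side=='left' else -1
    v=d-np.array([-42,42*sg]); th0=np.arctan2(-v[0],-v[1]*sg); r=np.hypot(*v); print('theta',th0.round(3),'r',r.round(2))
    c,sn=np.cos(D[2]),np.sin(D[2]); 
    for th in np.linspace(th0,th1,N+1)[1:]:
        rr=28
        q=np.array([-42-rr*np.sin(th),sg*(42-rr*np.cos(th))])-d
        w=np.array([c*q[0]-sn*q[1],sn*q[0]+c*q[1],0]); t=R.T@w
        print(round(th,2),t.round(1).tolist())
E
python3 - <<'E'
from h import *
where(); arc('white','left',0,9)
E
```

```text
t 14.15 gp [0.5155 0.0526 0.0702] jaw -3.71 tilt 0.1 F [-0.  -0.9  0.6] gap 10.2
in dock [-67.42  50.36]
theta 1.889 r 26.76
1.68 [-0.0, -5.3, -2.4]
1.47 [-0.0, -11.2, -2.4]
1.26 [-0.0, -17.0, -1.2]
1.05 [-0.0, -22.3, 1.1]
0.84 [-0.0, -27.1, 4.6]
0.63 [-0.0, -31.0, 8.9]
0.42 [-0.0, -33.9, 14.0]
0.21 [0.0, -35.7, 19.6]
0.0 [0.0, -36.4, 25.4]
```

Emit:
arm_command --pt "0 -5 -1 0 0 0 -1" --pt "0 -11 -1 0 0 0 -1" --pt "0 -17 0 0 0 0 -1" --pt "0 -22 2 0 0 0 -1" --pt "0 -27 5.5 0 0 0 -1" --pt "0 -31 10 0 0 0 -1" --pt "0 -34 15 0 0 0 -1" --pt "0 -35.7 20.6 0 0 0 -1" --pt "0 -36.4 26.4 0 0 0 -1" --pt "0 -36.4 26.4 0 0 0 -1"

```text
t: 15.4
eef_pos: [0.5363, 0.0117, 0.2283]
tcp_rot: [-159.6, 89.6, -163.5]
contact_force: [-13.1, -6.7, 13.3]
finger_gap: 0.0093
```

Run:
```python
from h import *
where(); arc('white','left',0,1)
```

```text
t 15.4 gp [0.5354 0.0114 0.0693] jaw -3.85 tilt 0.37 F [-13.1  -6.7  13.3] gap 9.3
in dock [-44.95  10.58]
theta 0.094 r 31.55
0.0 [-0.0, 3.4, 2.9]
```

Emit:
arm_command --pt "0 2 2 0 0 0 -1" --pt "0 2 2 0 0 0 -1" --pt "0 2 2 0 0 0 -1"

```text
t: 15.78
eef_pos: [0.5386, 0.0123, 0.2283]
tcp_rot: [-140.0, 89.6, -144.0]
contact_force: [-11.0, -12.6, 10.3]
finger_gap: 0.0088
```

Run:
```python
from h import *
where(); arc('white','left',0,1)
im=capture('wrist'); save(im,'w9.png'); im=capture('side'); save(cv2.resize(im[180:280,290:420],(800,600)),'s9.png')
```

```text
t 15.78 gp [0.5378 0.0117 0.0693] jaw -3.93 tilt 0.35 F [-11.  -12.6  10.3] gap 8.8
in dock [-42.51  11.02]
theta 0.016 r 30.98
0.0 [-0.0, 3.0, 0.5]
```

View pics/w9.png

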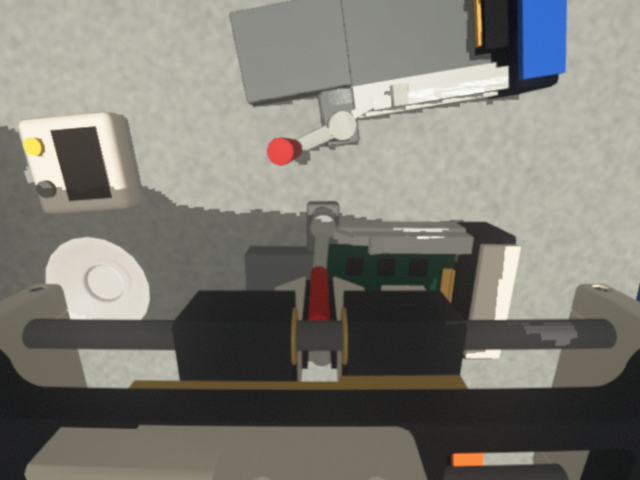

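View pics/s9.png

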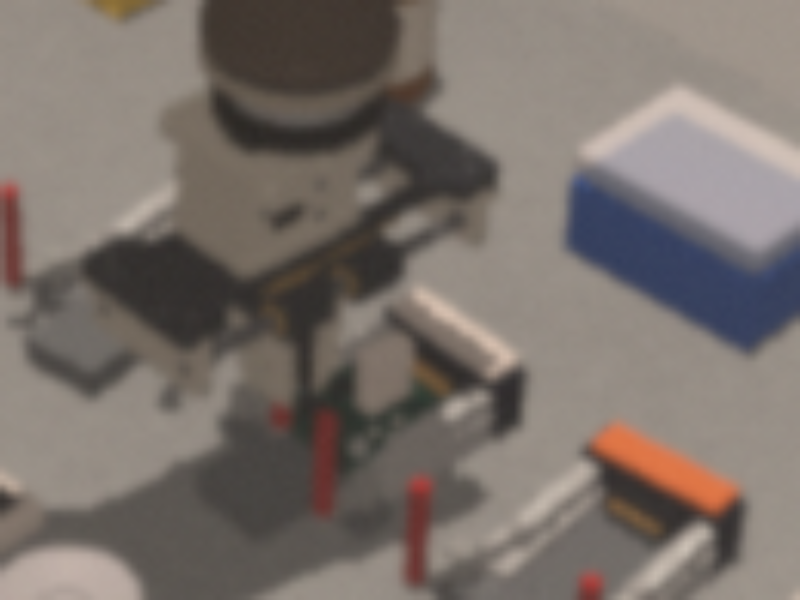

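Emit:
arm_command --pt "0 2 0 0 0 0 -0.6" --pt "0 2 0 0 0 0 -0.4" --pt "0 2 0 0 0 0 -0.2" --pt "-40 2 0 0 0 0 -0.2" --pt "-75 2 0 0 0 0 0"

```text
t: 16.5
eef_pos: [0.5412, 0.0183, 0.3042]
tcp_rot: [-134.1, 90.0, -137.8]
contact_force: [0.8, 0.3, 0.4]
finger_gap: 0.0429
```

Run:
```python
from h import *
where(); dockpos('white'); D=pickle.load(open('docks.pkl','rb'))['white']
p=d2w(D,(-.069,-.0445))
for z in (.14,.068): move([*p,z],np.degrees(D[2]))
```

```text
t 16.5 gp [0.5412 0.0183 0.1452] jaw -3.71 tilt 0.02 F [0.8 0.3 0.4] gap 42.9
in dock [-39.58  17.82]
shift [5.2, -62.4, -29.4] rv [-0.0, -0.0, 0.0] | dist 69.0 deg 0.0
shift [77.2, -62.3, -29.4] rv [-0.0, -0.0, 0.0] | dist 103.0 deg 0.0
```

Emit:
arm_command --pt "5 -62 -29 0 0 0 0" --pt "5 -62 -29 0 0 0 0" --pt "5 -62 -29 0 0 0 0" --pt "5 -62 -29 0 0 0 0"

```text
t: 17.0
eef_pos: [0.5087, -0.0408, 0.2981]
tcp_rot: [64.8, 90.0, 61.2]
contact_force: [-0.0, -0.2, 0.7]
finger_gap: 0.0462
```

Run:
```python
from h import *
where(); dockpos('white'); D=pickle.load(open('docks.pkl','rb'))['white']
im=capture('wrist');cm=camera_model('wrist'); save(im,'w10.png')
for s in ['left','right']:
    for r in place_of('wrist',f'dock_white_{s}_post')[:3]:
        w=atz(cm,r['centre'],.086); print(s,np.round(r['centre'],0),round(r['confidence'],2),w.round(4),(w2d(D,w)*1000).round(1))
```

```text
t 17.0 gp [ 0.5088 -0.0407  0.1391] jaw -3.64 tilt 0.02 F [-0.  -0.2  0.7] gap 46.2
in dock [-68.11 -43.13]
left [365. 180.] 0.63 [0.5376 0.0135 0.086 ] [-42.8  12.8]
right [316. 271.] 0.89 [ 0.5064 -0.0406  0.086 ] [-70.5 -43.2]
```

View pics/w10.png

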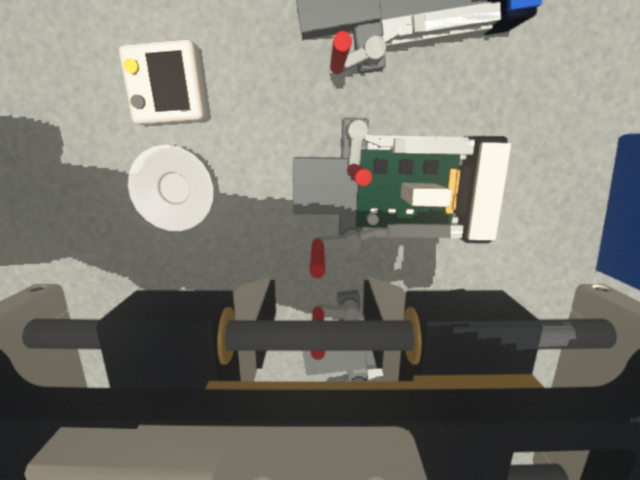

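Emit:
arm_command --pt "40 -0.7 -1.5 0 0 0 0" --pt "70 -0.7 -1.5 0 0 0 0" --pt "70 -0.7 -1.5 0 0 0 -1" --pt "70 -0.7 -1.5 0 0 0 -1" --pt "70 -0.7 -1.5 0 0 0 -1" --pt "70 -0.7 -1.5 0 0 0 -1" --grip_force 30

```text
t: 17.9
eef_pos: [0.507, -0.0424, 0.2291]
tcp_rot: [13.5, 89.9, 9.8]
contact_force: [-0.2, -0.2, -0.5]
finger_gap: 0.0105
```

Run:
```python
from h import *
where(); arc('white','right',0,9)
```

```text
t 17.9 gp [ 0.5073 -0.0423  0.0701] jaw -3.72 tilt 0.1 F [-0.2 -0.2 -0.5] gap 10.5
in dock [-69.51 -44.84]
theta 1.674 r 27.66
1.49 [0.0, 5.2, -0.4]
1.3 [0.0, 10.3, 0.5]
1.12 [0.0, 15.1, 2.4]
0.93 [0.0, 19.6, 5.1]
0.74 [0.0, 23.4, 8.5]
0.56 [0.0, 26.6, 12.7]
0.37 [0.0, 28.9, 17.3]
0.19 [0.0, 30.4, 22.3]
0.0 [0.1, 30.8, 27.5]
```

Emit:
arm_command --pt "0 5 0 0 0 0 -1" --pt "0 10 1 0 0 0 -1" --pt "0 15 3 0 0 0 -1" --pt "0 19 5.5 0 0 0 -1" --pt "0 23 9 0 0 0 -1" --pt "0 26 13 0 0 0 -1" --pt "0 28 18 0 0 0 -1" --pt "0 29 23 0 0 0 -1" --pt "0 29.5 28.5 0 0 0 -1" --pt "0 29.5 29 0 0 0 -1"

```text
t: 19.15
eef_pos: [0.5353, -0.0119, 0.2281]
tcp_rot: [146.9, 89.5, 143.3]
contact_force: [-13.5, 10.6, 14.6]
finger_gap: 0.0094
```

Run:
```python
from h import *
where(); arc('white','right',0,1)
```

```text
t 19.15 gp [ 0.5342 -0.0111  0.0691] jaw -3.6 tilt 0.49 F [-13.5  10.6  14.6] gap 9.4
in dock [-44.66 -11.94]
theta 0.088 r 30.18
0.0 [-0.0, -2.1, 2.7]
```

Same lag as on the left lever; a little more push, then release and raise.

Emit:
arm_command --pt "0 -1.5 3 0 0 0 -1" --pt "0 -1.5 3 0 0 0 -1" --pt "0 -1.5 3 0 0 0 -1" --pt "0 -1.5 2.5 0 0 0 -0.6" --pt "0 -1.5 1 0 0 0 -0.3" --pt "0 -1.5 1 0 0 0 -0.2" --pt "-40 -1.5 1 0 0 0 -0.2" --pt "-80 -1.5 1 0 0 0 0" --pt "-100 -30 1 0 0 0 0"

```text
t: 20.27
eef_pos: [0.5374, -0.0436, 0.3301]
tcp_rot: [22.0, 89.8, 18.4]
contact_force: [0.5, -0.1, -1.3]
finger_gap: 0.0454
```

Run:
```python
from h import *
where(); dockpos('white'); D=pickle.load(open('docks.pkl','rb'))['white']
im=capture('wrist');cm=camera_model('wrist'); save(im,'w11.png')
for s in ['left','right']:
    for r in place_of('wrist',f'dock_white_{s}_post')[:2]:
        w=atz(cm,r['centre'],.086); print(s,np.round(r['centre'],0),round(r['confidence'],2),w.round(4),(w2d(D,w)*1000).round(1))
```

```text
t 20.27 gp [ 0.5378 -0.0434  0.1711] jaw -3.53 tilt 0.16 F [ 0.5 -0.1 -1.3] gap 45.4
in dock [-38.98 -43.97]
left [315. 174.] 0.94 [0.5384 0.0066 0.086 ] [-41.6   6. ]
left [401. 182.] 0.36 [ 0.5964 -0.0029  0.086 ] [16.9  0.2]
right [315. 212.] 0.64 [ 0.5368 -0.0196  0.086 ] [-41.5 -20.3]
```

View pics/w11.png

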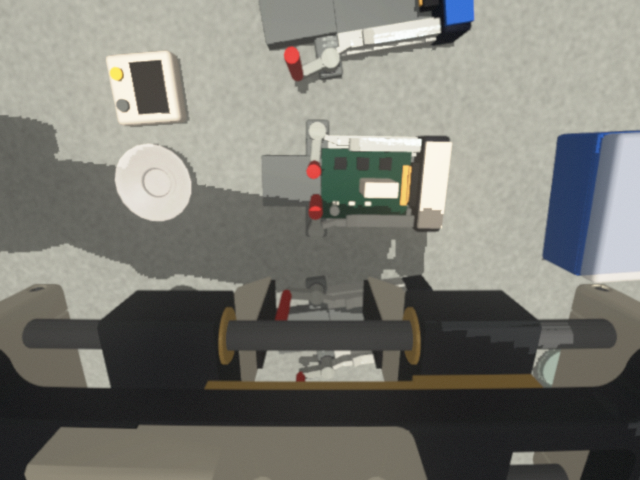

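Run:
```python
from h import *
where(); move([.345,.312,.20],101)
```

```text
t 20.43 gp [ 0.5372 -0.0466  0.1704] jaw -3.9 tilt 0.16 F [ 0.4 -0.1 -0.4] gap 46.1
shift [-30.3, 344.7, -215.6] rv [-1.831, 0.002, 0.003] | dist 408.0 deg 104.9
```

Emit:
arm_command --pt "-30 40 -20 -0.18 0 0 0" --pt "-30 80 -45 -0.36 0 0 0" --pt "-30 120 -70 -0.54 0 0 0" --pt "-30 160 -95 -0.72 0 0 0" --pt "-30 200 -120 -0.9 0 0 0" --pt "-30 240 -145 -1.08 0 0 0" --pt "-30 280 -170 -1.26 0 0 0" --pt "-30 310 -195 -1.44 0 0 0" --pt "-30 345 -216 -1.62 0 0 0" --pt "-30 345 -216 -1.8 0 0 0"

```text
t: 21.68
eef_pos: [0.341, 0.3167, 0.3574]
tcp_rot: [66.2, 89.9, 166.3]
contact_force: [0.3, -0.5, 0.7]
finger_gap: 0.0459
```

Emit:
arm_command --pt "0 0 0 -0.03 0 0 0.2" --pt "0 0 0 -0.03 0 0 0.2" --pt "0 0 0 -0.03 0 0 0.2"

```text
t: 22.05
eef_pos: [0.3436, 0.3131, 0.3581]
tcp_rot: [130.8, 90.0, -128.3]
contact_force: [1.0, 0.0, -0.0]
finger_gap: 0.0551
```

Run:
```python
from h import *
where(); im=capture('wrist');cm=camera_model('wrist'); save(im,'w12.png'); where()
R=regions_of('wrist','board_orange')
for r in R[:2]: print(r['centre'],r['confidence'],np.round(sil(cm,r['pixels'],BOARD,.3936,.3212,.198),4))
c=R[0]['centre']; y0=max(0,int(c[1])-70);x0=int(c[0])-70
save(cv2.resize(im[y0:y0+140,x0:x0+140],(600,600),interpolation=cv2.INTER_CUBIC),'w12c.png'); print(x0,y0)
```

```text
t 22.05 gp [0.3436 0.313  0.1991] jaw 100.92 tilt 0.02 F [ 1.  0. -0.] gap 55.1
t 22.1 gp [0.3436 0.3131 0.1992] jaw 100.96 tilt 0.01 F [ 0.8  0.4 -0.1] gap 55.2
[319.3, 265.9] 0.62 [0.3953 0.3214 0.1887 0.0436]
249 195
```

View pics/w12c.png

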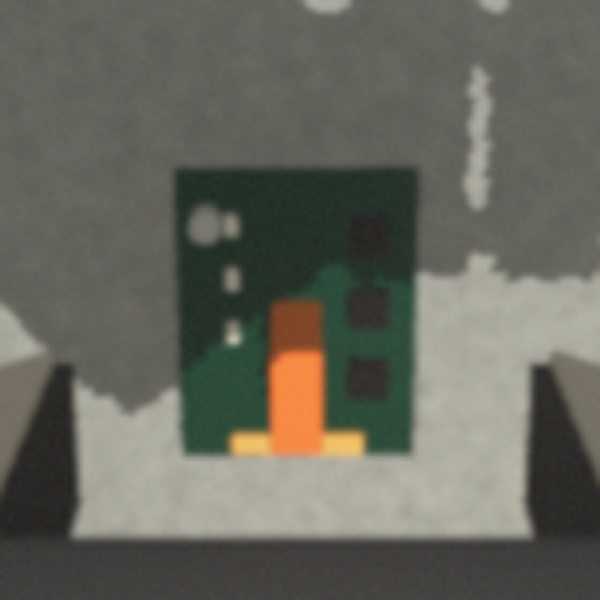

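Run:
```python
from h import *
cm=camera_model('wrist')
t,a=board4(cm,[(177,169),(418,168),(412,453),(182,454)],249,195,4.286)
b=d2w([*t,a],(.008,0)); print(b)
move([*b,.10],np.degrees(a)+90)
move([*b,.033],np.degrees(a)+90)
```

```text
board [0.3938 0.3212] 11.09 [0.8 0.7 0.4 0.3]
[0.40164626 0.3227885 ]
shift [99.2, -58.8, -1.7] rv [-0.002, 0.0, 0.0] | dist 115.0 deg 0.1
shift [166.2, -58.8, -1.7] rv [-0.002, 0.0, 0.0] | dist 176.0 deg 0.1
```

Emit:
arm_command --pt "50 -59 -2 0 0 0 0" --pt "100 -59 -2 0 0 0 0" --pt "130 -59 -2 0 0 0 0" --pt "150 -59 -2 0 0 0 0" --pt "166 -59 -2 0 0 0 0" --pt "166 -59 -2 0 0 0 -0.1" --pt "166 -59 -2 0 0 0 -0.3"

```text
t: 23.02
eef_pos: [0.402, 0.3231, 0.1929]
tcp_rot: [-56.4, 89.9, 44.7]
contact_force: [-0.8, -0.5, 0.1]
finger_gap: 0.0354
```

Run:
```python
from h import *
where();move([.4016,.3228,.033],101.1)
```

```text
t 23.02 gp [0.4021 0.3232 0.0339] jaw 101.11 tilt 0.06 F [-0.8 -0.5  0.1] gap 35.4
shift [0.9, 0.4, -0.2] rv [0.0, 0.001, 0.001] | dist 1.0 deg 0.1
```

Aligned; close.

Emit:
arm_command --pt "0.5 0 0 0 0 0 -1" --pt "0.5 0 0 0 0 0 -1" --pt "0.5 0 0 0 0 0 -1" --pt "0.5 0 0 0 0 0 -1" --grip_force 35

```text
t: 23.52
eef_pos: [0.4018, 0.323, 0.1922]
tcp_rot: [-52.3, 90.0, 48.8]
contact_force: [-1.6, -1.1, 7.0]
finger_gap: 0.0121
```

Run:
```python
from h import *
where(); D=pickle.load(open('docks.pkl','rb'))['orange']
p=d2w(D,(-.085+.008,0)); print(p)
move([*p,.150],np.degrees(D[2])+90)
```

```text
t 23.52 gp [0.4019 0.3231 0.0332] jaw 101.12 tilt 0.04 F [-1.6 -1.1  7. ] gap 12.1
[ 0.49886801 -0.1488208 ]
shift [-117.0, -4.3, -481.6] rv [0.137, 0.0, 0.0] | dist 496.0 deg 7.8
```

Emit:
arm_command --pt "-40 0 0 0 0 0 -1" --pt "-90 0 -30 0 0 0 -1" --pt "-117 0 -85 0.03 0 0 -1" --pt "-117 -1 -140 0.06 0 0 -1" --pt "-117 -2 -200 0.09 0 0 -1" --pt "-117 -3 -260 0.12 0 0 -1" --pt "-117 -4 -320 0.137 0 0 -1" --pt "-117 -4 -380 0.137 0 0 -1" --pt "-117 -4 -440 0.137 0 0 -1" --pt "-117 -4 -482 0.137 0 0 -1"

```text
t: 24.78
eef_pos: [0.4984, -0.1523, 0.3087]
tcp_rot: [-179.0, 90.0, -85.9]
contact_force: [0.1, 0.1, -1.6]
finger_gap: 0.0116
```

Emit:
arm_command --pt "0 0 0 0 0 0 -1" --pt "0 0 0 0 0 0 -1" --pt "0 0 0 0 0 0 -1"

```text
t: 25.15
eef_pos: [0.4985, -0.1479, 0.3085]
tcp_rot: [31.9, 89.9, 125.3]
contact_force: [0.2, -0.6, -2.5]
finger_gap: 0.0118
```

Run:
```python
from h import *
im=capture('wrist'); where(); dockpos('orange'); cm=camera_model('wrist'); save(im,'w13.png'); np.save('w13.npy',im)
save(cv2.resize(im[195:255,250:390],(700,300),interpolation=cv2.INTER_CUBIC),'w13c.png')
```

```text
t 25.2 gp [ 0.4985 -0.1479  0.1497] jaw 93.4 tilt 0.04 F [-0.1 -0.7 -1.7] gap 12.0
in dock [-77.28   0.99]
```

View pics/w13.png

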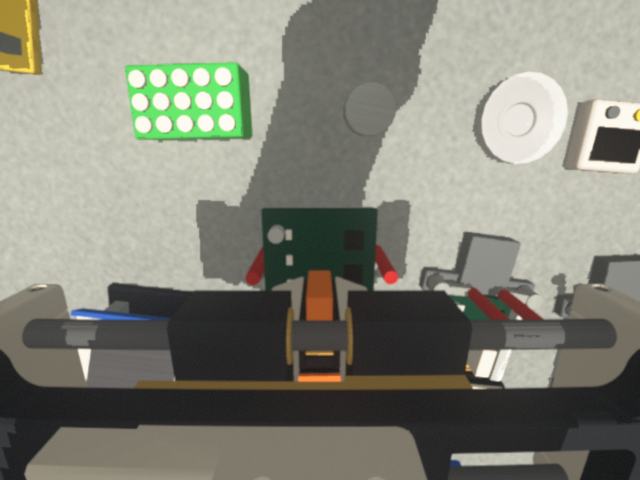

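View pics/w13c.png

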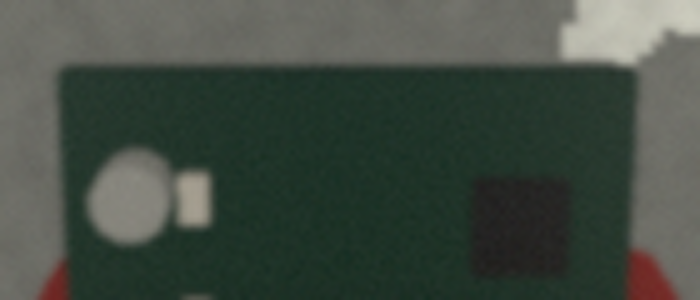

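Run:
```python
from h import *
D=pickle.load(open('docks.pkl','rb'))['orange']
cm=camera_model('wrist'); where(); dockpos('orange')
for px in [(250+60/5-.4,195+67/5-.4),(250+636/5-.4,195+66/5-.4)]:
    w=atz(cm,px,.1215); print(w.round(4),(w2d(D,w)*1000).round(1))
```

```text
t 25.2 gp [ 0.4985 -0.1479  0.1497] jaw 93.4 tilt 0.04 F [-0.1 -0.7 -1.7] gap 12.0
in dock [-77.28   0.99]
[ 0.4544 -0.1805  0.1215] [-123.2  -29.1]
[ 0.4508 -0.1218  0.1215] [-123.5   29.8]
```

Emit:
arm_command --pt "40 0 -0.4 0 0 0 -1" --pt "80 0 -0.4 0 0 0 -1" --pt "97.5 0 -0.4 0 0 0 -1" --pt "97.5 0 -0.4 0 0 0 -1" --pt "97.5 -12 -0.4 0 0 0 -1" --pt "97.5 -24 -0.4 0 0 0 -1" --pt "97.5 -32 -0.4 0 0 0 -1" --pt "97.5 -32 -0.4 0 0 0 -1"

```text
t: 26.2
eef_pos: [0.5318, -0.1471, 0.2114]
tcp_rot: [-79.5, 89.9, 13.9]
contact_force: [1.6, 3.1, -1.9]
finger_gap: 0.0119
```

Run:
```python
from h import *
where(); dockpos('orange')
```

```text
t 26.2 gp [ 0.532  -0.1471  0.0524] jaw 93.35 tilt 0.09 F [ 1.6  3.1 -1.9] gap 11.9
in dock [-43.83  -0.16]
```

Emit:
arm_command --pt "0.6 0 0.6 0 0 0 -1" --pt "0.6 -10 0.6 0 0 0 -1" --pt "0.8 -20 0.6 0 0 0 -1" --pt "0.8 -30 0.6 0 0 0 -1" --pt "0.8 -38 0.6 0 0 0 -1" --pt "0.8 -38 0.6 0 0 0 -1"

```text
t: 26.95
eef_pos: [0.5696, -0.1445, 0.2102]
tcp_rot: [-72.8, 89.9, 20.5]
contact_force: [1.8, 4.8, -3.2]
finger_gap: 0.012
```

Run:
```python
from h import *
where(); dockpos('orange')
```

```text
t 26.95 gp [ 0.5698 -0.1444  0.0512] jaw 93.33 tilt 0.06 F [ 1.8  4.8 -3.2] gap 12.0
in dock [-5.94  0.37]
```

Emit:
arm_command --pt "0 -4 0.4 0 0 0 -1" --pt "0 -8 0.4 0 0 0 -1" --pt "0 -12 0.4 0 0 0 -1" --pt "0 -12.5 0.4 0 0 0 -1" --pt "0 -12.5 0.4 0 0 0 -1"

```text
t: 27.58
eef_pos: [0.5801, -0.1437, 0.21]
tcp_rot: [70.3, 89.8, 163.5]
contact_force: [-4.7, 5.0, -0.7]
finger_gap: 0.0116
```

Run:
```python
from h import *
where(); dockpos('orange')
im=capture('wrist'); save(cv2.resize(im[170:300,230:410],(800,578),interpolation=cv2.INTER_CUBIC),'w14.png')
```

```text
t 27.57 gp [ 0.5797 -0.1436  0.051 ] jaw 93.28 tilt 0.15 F [-4.7  5.  -0.7] gap 11.6
in dock [4.02 0.59]
```

View pics/w14.png

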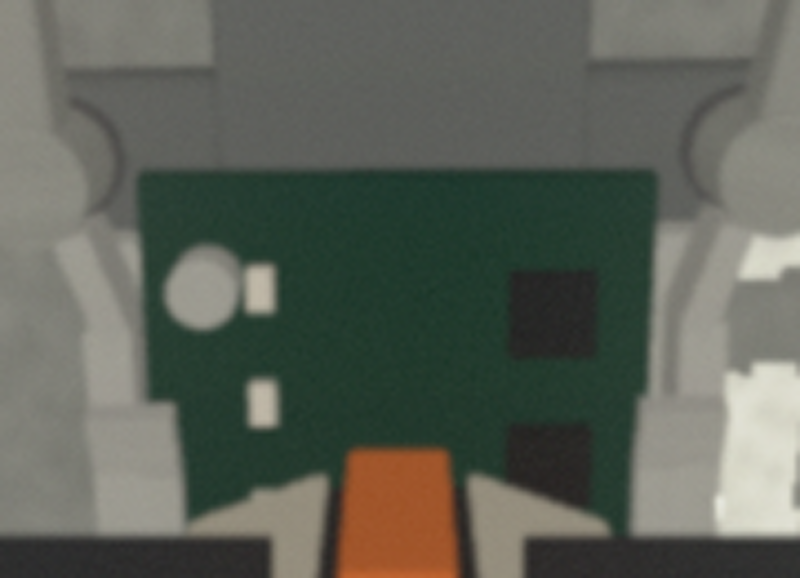

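Seated under the lips and on the plug. Release, rise, and turn for the levers.

Emit:
arm_command --pt "0 0 0 0 0 0 -0.5" --pt "0 0 0 0 0 0 -0.5" --pt "-20 0 0 0 0 0 -0.5" --pt "-60 0 0 0 0 0 -0.4" --pt "-90 0 0 0 0 0 -0.3" --pt "-90 0 0 0 0 0 -0.3" --pt "-90 0 0 0 0 0 -0.3"

```text
t: 28.5
eef_pos: [0.5808, -0.1443, 0.3002]
tcp_rot: [-134.3, 90.0, -41.1]
contact_force: [-0.3, -0.1, 0.3]
finger_gap: 0.0323
```

Run:
```python
from h import *
D=pickle.load(open('docks.pkl','rb'))['orange']
im=capture('wrist');cm=camera_model('wrist'); save(im,'w15.png'); where(); print(state()['joints'].round(0))
for s in ['left','right']:
    for r in place_of('wrist',f'dock_orange_{s}_post')[:3]:
        w=atz(cm,r['centre'],.086); print(s,np.round(r['centre'],0),round(r['confidence'],2),w.round(4),(w2d(D,w)*1000).round(1))
p=d2w(D,(-.071,.0455))
for z in (.14,.068): move([*p,z],np.degrees(D[2]))
```

```text
t 28.55 gp [ 0.5806 -0.1441  0.1407] jaw 93.26 tilt 0.05 F [-0.   0.1 -1.3] gap 32.2
[ -2.  29.  16. 102. -10.  51. 111.]
left [404. 147.] 0.66 [ 0.5019 -0.1015  0.086 ] [-71.2  47. ]
left [244. 149.] 0.49 [ 0.5086 -0.1917  0.086 ] [-69.7 -43.4]
right [242. 149.] 0.9 [ 0.5084 -0.1924  0.086 ] [-70.  -44.1]
right [541. 213.] 0.49 [ 0.5347 -0.0134  0.086 ] [-33.5 133.2]
shift [0.6, 75.9, 45.4] rv [1.571, -0.001, -0.001] | dist 88.0 deg 90.0
shift [72.6, 75.8, 45.3] rv [1.571, -0.001, -0.001] | dist 114.0 deg 90.0
```

View pics/w15.png

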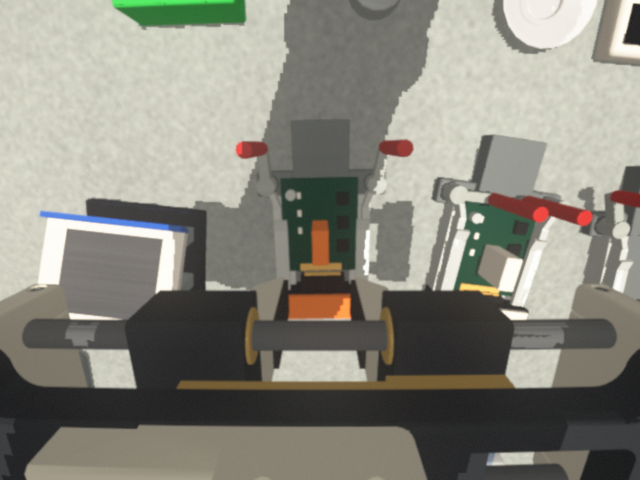

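Emit:
arm_command --pt "0 76 46 0.18 0 0 0" --pt "0 76 46 0.36 0 0 0" --pt "0 76 46 0.54 0 0 0" --pt "0 76 46 0.72 0 0 0" --pt "0 76 46 0.9 0 0 0" --pt "0 76 46 1.08 0 0 0" --pt "0 76 46 1.26 0 0 0" --pt "0 76 46 1.44 0 0 0" --pt "0 76 46 1.57 0 0 0" --pt "0 76 46 1.57 0 0 0"

```text
t: 29.9
eef_pos: [0.5023, -0.1022, 0.2998]
tcp_rot: [-155.7, 89.9, -152.4]
contact_force: [-0.3, -0.5, -0.3]
finger_gap: 0.0459
```

Run:
```python
from h import *
D=pickle.load(open('docks.pkl','rb'))['orange']
capture('wrist');im=capture('wrist');cm=camera_model('wrist'); save(im,'w16.png'); where(); dockpos('orange')
for r in place_of('wrist','dock_orange_left_post')[:2]:
        w=atz(cm,r['centre'],.086); print(np.round(r['centre'],0),round(r['confidence'],2),w.round(4),(w2d(D,w)*1000).round(1))
```

```text
t 30.0 gp [ 0.5022 -0.1024  0.1411] jaw 3.5 tilt 0.04 F [-0.1  0.   0. ] gap 45.8
in dock [-70.99  46.15]
[319. 262.] 0.86 [ 0.5011 -0.0974  0.086 ] [-71.8  51.2]
```

View pics/w16.png

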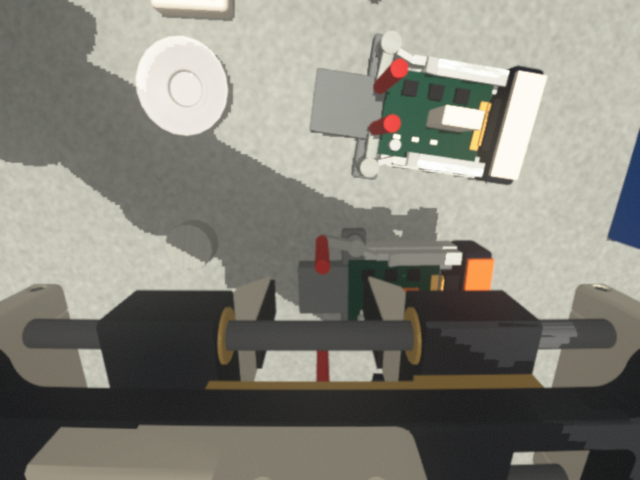

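Emit:
arm_command --pt "40 1 0.5 0 0 0 0" --pt "72 1 0.5 0 0 0 0" --pt "72 1 0.5 0 0 0 -1" --pt "72 1 0.5 0 0 0 -1" --pt "72 1 0.5 0 0 0 -1" --pt "72 1 0.5 0 0 0 -1" --grip_force 30

```text
t: 30.8
eef_pos: [0.5032, -0.1014, 0.2293]
tcp_rot: [1.0, 89.9, 4.3]
contact_force: [3.9, 0.8, -0.7]
finger_gap: 0.0103
```

Run:
```python
from h import *
where(); arc('orange','left',0,9)
```

```text
t 30.8 gp [ 0.5035 -0.1014  0.0703] jaw 3.34 tilt 0.1 F [ 3.9  0.8 -0.7] gap 10.3
in dock [-69.66  47.12]
theta 1.754 r 28.13
1.56 [-0.0, -5.5, -0.3]
1.36 [0.0, -10.9, 0.2]
1.17 [0.0, -16.1, 1.9]
0.97 [0.0, -20.9, 4.5]
0.78 [0.0, -25.0, 7.9]
0.58 [0.0, -28.5, 12.2]
0.39 [0.0, -31.0, 17.0]
0.19 [0.0, -32.6, 22.2]
0.0 [0.0, -33.2, 27.6]
```

Emit:
arm_command --pt "0 -5.5 0 0 0 0 -1" --pt "0 -11 0.5 0 0 0 -1" --pt "0 -16 2.5 0 0 0 -1" --pt "0 -20.5 5 0 0 0 -1" --pt "0 -24.5 8.5 0 0 0 -1" --pt "0 -28 13 0 0 0 -1" --pt "0 -30 18 0 0 0 -1" --pt "0 -31 23 0 0 0 -1" --pt "0 -31.5 28.5 0 0 0 -1" --pt "0 -31.5 29 0 0 0 -1"

```text
t: 32.05
eef_pos: [0.5306, -0.1357, 0.2289]
tcp_rot: [-138.7, 89.6, -135.7]
contact_force: [-14.8, -14.3, 13.6]
finger_gap: 0.0091
```

Run:
```python
from h import *
where(); arc('orange','left',0,1)
```

```text
t 32.05 gp [ 0.5299 -0.1364  0.0699] jaw 3.06 tilt 0.37 F [-14.8 -14.3  13.6] gap 9.1
in dock [-45.35  10.61]
theta 0.106 r 31.57
0.0 [-0.0, 3.4, 3.3]
```

Emit:
arm_command --pt "0 2 3 0 0 0 -1" --pt "0 2 4 0 0 0 -1" --pt "0 2 4 0 0 0 -1" --pt "0 3 3 0 0 0 -0.6" --pt "0 3 2 0 0 0 -0.3" --pt "0 3 2 0 0 0 -0.2" --pt "-40 3 2 0 0 0 -0.2" --pt "-75 3 2 0 0 0 0"

```text
t: 33.05
eef_pos: [0.5356, -0.1277, 0.3044]
tcp_rot: [175.9, 90.0, 179.3]
contact_force: [1.6, 0.0, 0.1]
finger_gap: 0.0425
```

Run:
```python
from h import *
where(); dockpos('orange'); D=pickle.load(open('docks.pkl','rb'))['orange']
p=d2w(D,(-.070,-.0440))
for z in (.14,): move([*p,z],np.degrees(D[2]))
```

```text
t 33.05 gp [ 0.5356 -0.1277  0.1454] jaw 3.36 tilt 0.02 F [1.6 0.  0.1] gap 42.5
in dock [-39.16  18.98]
shift [5.4, -62.9, -31.0] rv [0.001, -0.0, -0.0] | dist 70.0 deg 0.1
```

Emit:
arm_command --pt "5 -63 -31 0 0 0 0" --pt "5 -63 -31 0 0 0 0" --pt "5 -63 -31 0 0 0 0" --pt "5 -63 -31 0 0 0 0" --pt "5 -63 -31 0 0 0 0"

```text
t: 33.67
eef_pos: [0.5087, -0.1916, 0.2982]
tcp_rot: [119.0, 90.0, 122.4]
contact_force: [-0.4, -0.1, -0.1]
finger_gap: 0.046
```

Run:
```python
from h import *
where(); dockpos('orange'); D=pickle.load(open('docks.pkl','rb'))['orange']
im=capture('wrist');cm=camera_model('wrist'); save(im,'w17.png')
for s in ['left','right']:
    for r in place_of('wrist',f'dock_orange_{s}_post')[:2]:
        w=atz(cm,r['centre'],.086); print(s,np.round(r['centre'],0),round(r['confidence'],2),w.round(4),(w2d(D,w)*1000).round(1))
```

```text
t 33.67 gp [ 0.5087 -0.1915  0.1392] jaw 3.43 tilt 0.03 F [-0.4 -0.1 -0.1] gap 46.0
in dock [-69.65 -43.2 ]
left [365. 176.] 0.64 [ 0.5306 -0.1323  0.086 ] [-44.4  14.7]
right [322. 270.] 0.83 [ 0.5096 -0.1914  0.086 ] [-68.8 -43.2]
```

View pics/w17.png

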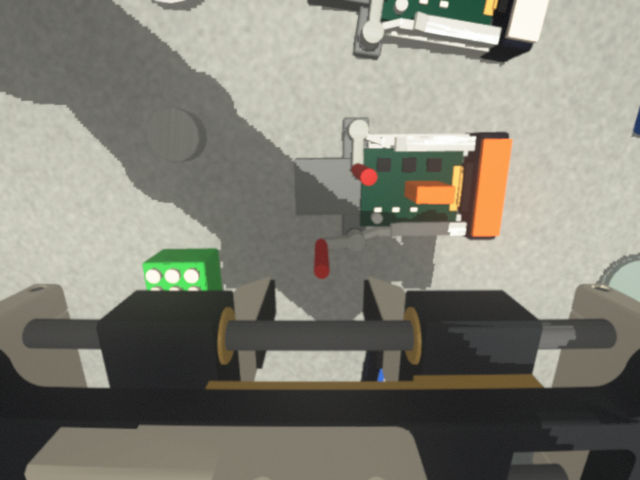

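Emit:
arm_command --pt "40 -0.7 0 0 0 0 0" --pt "70 -0.7 0 0 0 0 0" --pt "70 -0.7 0 0 0 0 -1" --pt "70 -0.7 0 0 0 0 -1" --pt "70 -0.7 0 0 0 0 -1" --pt "70 -0.7 0 0 0 0 -1" --grip_force 30

```text
t: 34.58
eef_pos: [0.509, -0.1935, 0.2294]
tcp_rot: [-13.1, 89.8, -9.7]
contact_force: [14.4, 1.1, -6.4]
finger_gap: 0.0105
```

Run:
```python
from h import *
where(); arc('orange','right',0,9)
```

```text
t 34.58 gp [ 0.5094 -0.1935  0.0704] jaw 3.33 tilt 0.16 F [14.4  1.1 -6.4] gap 10.5
in dock [-69.02 -45.24]
theta 1.69 r 27.21
1.5 [-0.0, 5.2, -0.9]
1.31 [-0.0, 10.3, -0.1]
1.13 [-0.0, 15.3, 1.8]
0.94 [-0.0, 19.8, 4.4]
0.75 [0.0, 23.7, 7.9]
0.56 [0.0, 26.9, 12.1]
0.38 [0.0, 29.3, 16.8]
0.19 [0.0, 30.7, 21.8]
0.0 [0.1, 31.2, 27.1]
```

Emit:
arm_command --pt "0 5 1 0 0 0 -1" --pt "0 10 2 0 0 0 -1" --pt "0 15 4 0 0 0 -1" --pt "0 19 6.5 0 0 0 -1" --pt "0 23 10 0 0 0 -1" --pt "0 26 14 0 0 0 -1" --pt "0 28 19 0 0 0 -1" --pt "0 29 24 0 0 0 -1" --pt "0 29.5 29.5 0 0 0 -1" --pt "0 29.5 30 0 0 0 -1"

```text
t: 35.83
eef_pos: [0.5344, -0.1599, 0.2284]
tcp_rot: [130.9, 89.5, 134.3]
contact_force: [-13.6, 11.2, 15.9]
finger_gap: 0.0092
```

Run:
```python
from h import *
where(); arc('orange','right',0,1)
```

```text
t 35.83 gp [ 0.5334 -0.1589  0.0694] jaw 3.38 tilt 0.49 F [-13.6  11.2  15.9] gap 9.2
in dock [-43.07 -12.02]
theta 0.036 r 30.0
0.0 [-0.0, -2.0, 1.1]
```

Emit:
arm_command --pt "0 -1.5 3 0 0 0 -1" --pt "0 -1.5 3 0 0 0 -1" --pt "0 -1.5 3 0 0 0 -1" --pt "0 -1.5 2.5 0 0 0 -0.6" --pt "0 -1.5 1 0 0 0 -0.3" --pt "0 -1.5 1 0 0 0 -0.2" --pt "-40 -1.5 1 0 0 0 -0.2" --pt "-80 -1.5 1 0 0 0 0" --pt "-110 -60 -20 0 0 0 0" --pt "-110 -60 -20 0 0 0 0"

```text
t: 37.08
eef_pos: [0.5188, -0.2279, 0.3412]
tcp_rot: [-44.1, 89.7, -41.1]
contact_force: [0.5, 0.9, -0.1]
finger_gap: 0.0459
```

Emit:
arm_command --pt "0 0 0 0 0 0 0" --pt "0 0 0 0 0 0 0" --pt "0 0 0 0 0 0 0"

```text
t: 37.45
eef_pos: [0.5203, -0.2222, 0.3377]
tcp_rot: [149.1, 89.9, 152.5]
contact_force: [0.7, -0.5, 0.4]
finger_gap: 0.0458
```

Run:
```python
from h import *
where(); DD=pickle.load(open('docks.pkl','rb'))
im=capture('wrist');cm=camera_model('wrist'); save(im,'w18.png')
for n in DD:
  for s in ['left','right']:
    for r in place_of('wrist',f'dock_{n}_{s}_post')[:2]:
        w=atz(cm,r['centre'],.086); print(n,s,np.round(r['centre'],0),round(r['confidence'],2),w.round(4),(w2d(DD[n],w)*1000).round(1))
  for r in place_of('wrist',f'board_{n}')[:1]:
        w=atz(cm,r['centre'],.018); print(n,np.round(r['centre'],0),round(r['confidence'],2),w.round(4),(w2d(DD[n],w)*1000).round(1))
save(cv2.resize(im[40:280,250:550],(750,600),interpolation=cv2.INTER_CUBIC),'w18c.png')
```

```text
t 37.45 gp [ 0.5201 -0.2221  0.1787] jaw 3.41 tilt 0.08 F [ 0.7 -0.5  0.4] gap 45.8
white [387. 145.] 0.46 [ 0.5738 -0.1445  0.018 ] [   3.5 -142.5]
orange left [345. 123.] 0.8 [ 0.5307 -0.1324  0.086 ] [-44.3  14.6]
orange right [346. 168.] 0.61 [ 0.5337 -0.1613  0.086 ] [-43.  -14.4]
orange [391. 148.] 0.94 [ 0.5772 -0.1463  0.018 ] [ 1.3 -2. ]
```

View pics/w18.png

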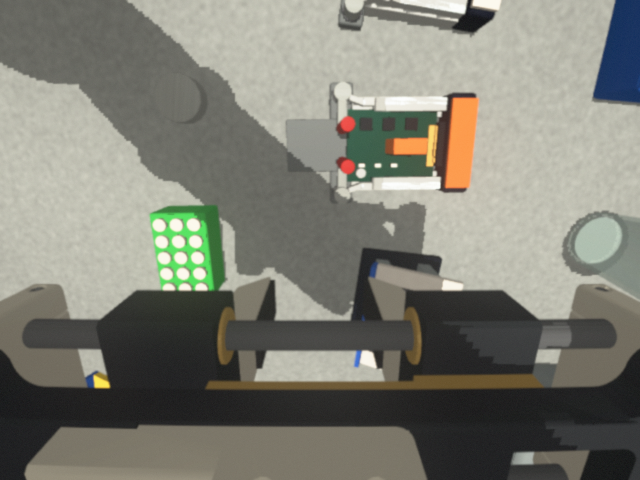

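Emit:
arm_command --pt "-50 70 25 0 0 0 0" --pt "-50 70 25 0 0 0 0" --pt "-50 70 25 0 0 0 0" --pt "-50 70 25 0 0 0 0" --pt "-50 70 25 0 0 0 0" --pt "-50 70 25 0 0 0 0"

```text
t: 38.55
eef_pos: [0.5405, -0.1528, 0.388]
tcp_rot: [-171.1, 90.0, -167.9]
contact_force: [-0.6, 0.4, 0.1]
finger_gap: 0.0462
```

Run:
```python
from h import *
where(); DD=pickle.load(open('docks.pkl','rb'))
im=capture('wrist');cm=camera_model('wrist'); np.save('w19.npy',im); pickle.dump(cm,open('w19.pkl','wb')); where()
for n in DD:
  for s in ['left','right']:
    for r in place_of('wrist',f'dock_{n}_{s}_post')[:2]:
        w=atz(cm,r['centre'],.086); print(n,s,np.round(r['centre'],0),round(r['confidence'],2),w.round(4),(w2d(DD[n],w)*1000).round(1))
save(cv2.resize(im[20:280,240:500],(600,600),interpolation=cv2.INTER_CUBIC),'w19c.png')
save(im,'w19.png')
```

```text
t 38.55 gp [ 0.5403 -0.1529  0.229 ] jaw 3.23 tilt 0.04 F [-0.6  0.4  0.1] gap 46.2
t 38.6 gp [ 0.5405 -0.1527  0.2291] jaw 3.25 tilt 0.04 F [-0.2 -0.1 -0.3] gap 46.0
white left [330.  17.] 0.89 [0.5379 0.015  0.086 ] [-42.7  14.3]
white right [325.  57.] 0.9 [ 0.536  -0.0129  0.086 ] [-42.7 -13.6]
orange left [311. 207.] 0.78 [ 0.5311 -0.1301  0.086 ] [-43.7  16.8]
orange left [407.  66.] 0.54 [ 0.5995 -0.0154  0.086 ] [ 31.1 127.4]
orange right [316. 238.] 0.91 [ 0.5367 -0.1571  0.086 ] [-39.7 -10.4]
```

View pics/w19.png

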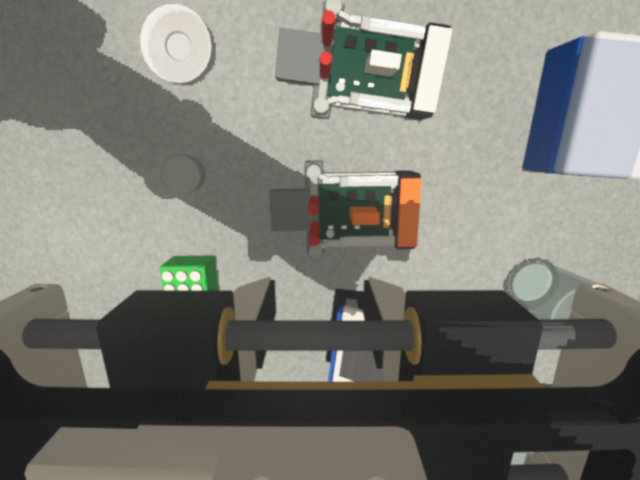

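View pics/w19c.png

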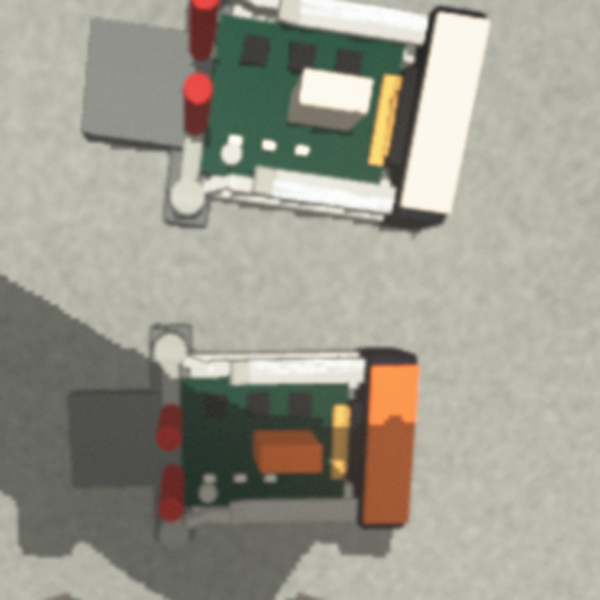

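Run:
```python
from h import *
DD=pickle.load(open('docks.pkl','rb')); im=np.load('w19.npy'); cm=pickle.load(open('w19.pkl','rb'))
S=6; big=cv2.resize(im,None,fx=S,fy=S,interpolation=cv2.INTER_CUBIC)
for n in DD:
    P=[]
    for poly,z in [([(-.038,-.03),(-.038,.03),(.038,.03),(.038,-.03)],.023),([(-.09,-.022),(-.09,.022),(-.033,.022),(-.033,-.022)],.018)]+[([(-.042+.005*np.cos(t),s*.014+.005*np.sin(t)) for t in np.linspace(0,6.28,20)],.086) for s in (1,-1)]+[([(-.005,-.006),(-.005,.006),(.021,.006),(.021,-.006)],.057)]:
        q=np.array([proj(cm,[*d2w(DD[n],p),z]) for p in poly]); q=((q+.5)*S-.5)
        cv2.polylines(big,[np.round(q).astype(np.int32)],True,(255,255,0) if z!=.086 else (0,255,255),1)
a=big[155*S:255*S,265*S:425*S]; save(cv2.resize(a,(800,500)),'o1.png')
a=big[0:125*S,270*S:455*S]; save(cv2.resize(a,(800,540)),'o2.png')
```

```text
(no output)
```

View pics/o1.png

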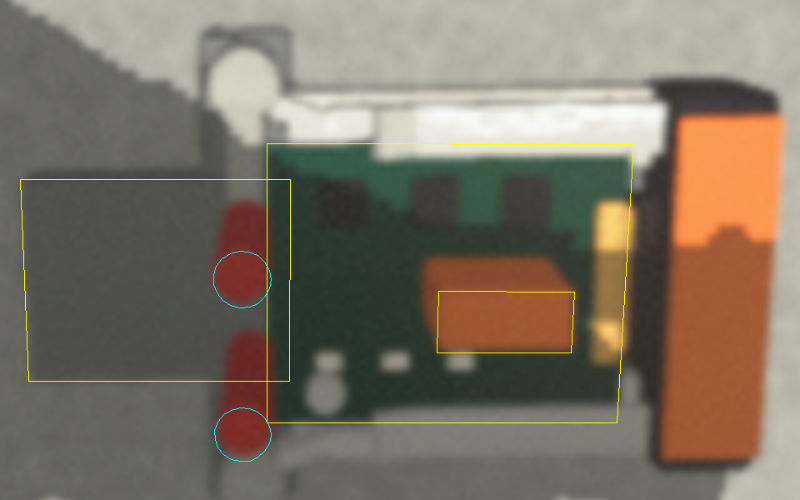

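View pics/o2.png

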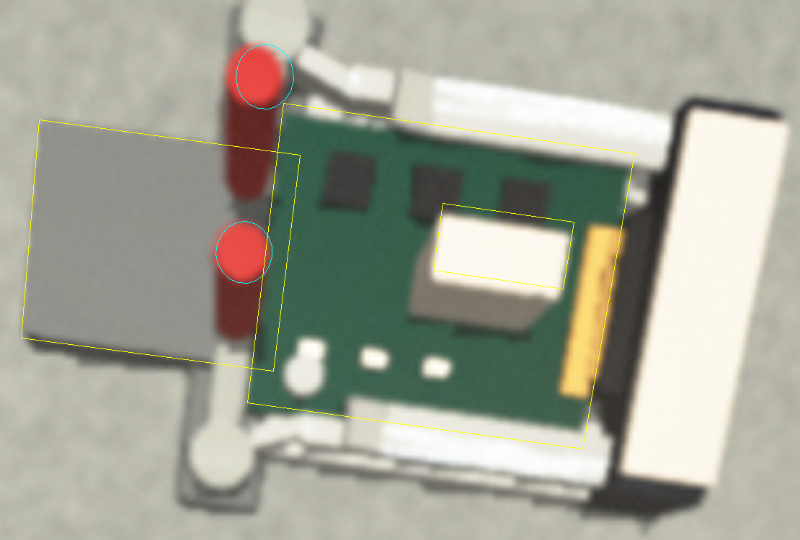

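Run:
```python
from h import *
where(); DD=pickle.load(open('docks.pkl','rb')); D=DD['orange']
p=d2w(D,(-.080,0)); move([*p,.14],np.degrees(D[2])+90)
```

```text
t 38.8 gp [ 0.5408 -0.1522  0.2293] jaw 3.3 tilt 0.01 F [ 1.   0.6 -0.2] gap 45.8
shift [89.3, 5.8, -44.7] rv [-1.57, -0.0, -0.0] | dist 100.0 deg 90.0
```

Emit:
arm_command --pt "0 5 -45 -0.18 0 0 -1" --pt "0 5 -45 -0.36 0 0 -1" --pt "20 5 -45 -0.54 0 0 -1" --pt "40 5 -45 -0.72 0 0 -1" --pt "60 5 -45 -0.9 0 0 -1" --pt "80 5 -45 -1.08 0 0 -1" --pt "89 5 -45 -1.26 0 0 -1" --pt "89 5 -45 -1.44 0 0 -1" --pt "89 5 -45 -1.57 0 0 -1" --pt "89 5 -45 -1.57 0 0 -1" --grip_force 10

```text
t: 40.05
eef_pos: [0.4957, -0.1498, 0.2995]
tcp_rot: [-52.5, 90.0, 40.7]
contact_force: [0.3, -0.6, -0.4]
finger_gap: 0.0008
```

Emit:
arm_command --pt "40 0 0 0 0 0 -1" --pt "72 0 0 0 0 0 -1" --pt "72 0 0 0 0 0 -1" --pt "72 -8 0 0 0 0 -1" --pt "72 -16 0 0 0 0 -1" --pt "72 -20 0 0 0 0 -1" --pt "72 -20 0 0 0 0 -1"

```text
t: 40.92
eef_pos: [0.5162, -0.1483, 0.2279]
tcp_rot: [-99.9, 89.9, -6.7]
contact_force: [0.4, 0.2, 0.1]
finger_gap: 0.0006
```

Run:
```python
from h import *
where(); dockpos('orange')
```

```text
t 40.92 gp [ 0.5163 -0.1484  0.0689] jaw 93.29 tilt 0.06 F [0.4 0.2 0.1] gap 0.6
in dock [-59.55  -0.53]
```

Not yet touching (expected contact near -56.5); creep on.

Emit:
arm_command --pt "0 -2 0 0 0 0 -1" --pt "0 -3.5 0 0 0 0 -1" --pt "0 -5 0 0 0 0 -1" --pt "0 -5 0 0 0 0 -1"

```text
t: 41.42
eef_pos: [0.5195, -0.1483, 0.2272]
tcp_rot: [78.6, 89.8, 171.8]
contact_force: [-5.6, 0.0, 4.1]
finger_gap: 0.0002
```

Run:
```python
from h import *
where(); dockpos('orange')
```

```text
t 41.42 gp [ 0.5191 -0.1483  0.0682] jaw 93.25 tilt 0.16 F [-5.6  0.   4.1] gap 0.2
in dock [-56.78  -0.6 ]
```

Emit:
arm_command --pt "0 -2 0 0 0 0 -1" --pt "0 -4 0 0 0 0 -1" --pt "0 -5 0 0 0 0 -1" --pt "0 -5 0 0 0 0 -1"

```text
t: 41.92
eef_pos: [0.5212, -0.1485, 0.2265]
tcp_rot: [78.3, 89.4, 171.5]
contact_force: [-19.5, -1.4, 14.4]
finger_gap: 0.0004
```

Run:
```python
from h import *
where(); dockpos('orange')
```

```text
t 41.92 gp [ 0.5195 -0.1483  0.0675] jaw 93.17 tilt 0.62 F [-19.5  -1.4  14.4] gap 0.4
in dock [-56.38  -0.64]
```

Emit:
arm_command --pt "0 12 0 0 0 0 -1" --pt "0 25 0 0 0 0 -1" --pt "-50 25 0 0 0 0 -1" --pt "-80 25 0 0 0 0 -1" --pt "-80 25 0 0 0 0 -1"

```text
t: 42.55
eef_pos: [0.5013, -0.1496, 0.3097]
tcp_rot: [-98.8, 89.7, -5.5]
contact_force: [0.5, -1.0, -0.7]
finger_gap: 0.0005
```

Run:
```python
from h import *
where(); DD=pickle.load(open('docks.pkl','rb')); D=DD['white']
p=d2w(D,(-.080,0)); move([*p,.14],np.degrees(D[2])+90)
```

```text
t 42.55 gp [ 0.5021 -0.1496  0.1507] jaw 93.28 tilt 0.3 F [ 0.5 -1.  -0.7] gap 0.5
shift [10.6, -7.1, 152.5] rv [0.122, -0.0, 0.005] | dist 153.0 deg 7.0
```

Emit:
arm_command --pt "0 0 60 0.06 0 0 -1" --pt "0 0 110 0.122 0 0 -1" --pt "0 0 152 0.122 0 0 -1" --pt "0 0 152 0.122 0 0 -1" --pt "40 0 152 0.122 0 0 -1" --pt "82 0 152 0.122 0 0 -1" --pt "82 0 152 0.122 0 0 -1"

```text
t: 43.42
eef_pos: [0.4904, 0.0014, 0.223]
tcp_rot: [106.3, 89.6, -167.5]
contact_force: [0.5, -0.4, 1.4]
finger_gap: 0.0001
```

Run:
```python
from h import *
where(); dockpos('white')
```

```text
t 43.42 gp [0.4894 0.0012 0.064 ] jaw 86.21 tilt 0.36 F [ 0.5 -0.4  1.4] gap 0.1
in dock [-90.11  -2.6 ]
```

Emit:
arm_command --pt "-4 -10 2.5 0 0 0 -1" --pt "-4 -20 2.5 0 0 0 -1" --pt "-4 -28 2.5 0 0 0 -1" --pt "-4 -33 2.5 0 0 0 -1" --pt "-4 -33 2.5 0 0 0 -1" --pt "-4 -36 2.5 0 0 0 -1" --pt "-4 -38 2.5 0 0 0 -1" --pt "-4 -38 2.5 0 0 0 -1"

```text
t: 44.42
eef_pos: [0.5255, 0.0027, 0.2286]
tcp_rot: [88.0, 89.3, 174.3]
contact_force: [-21.1, 2.5, 15.0]
finger_gap: 0.0003
```

Run:
```python
from h import *
where(); dockpos('white')
```

```text
t 44.42 gp [0.5234 0.0029 0.0696] jaw 86.29 tilt 0.74 F [-21.1   2.5  15. ] gap 0.3
in dock [-56.29   1.36]
```

Emit:
arm_command --pt "0 12 0 0 0 0 -1" --pt "0 25 0 0 0 0 -1" --pt "-50 25 0 0 0 0 -1" --pt "-100 10 0 0 0 0 0" --pt "-150 -10 -40 0 0 0 0" --pt "-180 -30 -90 0 0 0 0" --pt "-180 -30 -150 0 0 0 0" --pt "-180 -30 -210 0 0 0 0" --pt "-180 -30 -270 0 0 0 0" --pt "-180 -30 -285 0 0 0 0"

```text
t: 45.68
eef_pos: [0.5397, -0.2886, 0.4099]
tcp_rot: [-167.7, 89.8, -81.8]
contact_force: [1.0, 0.5, 0.3]
finger_gap: 0.046
```

Emit:
arm_command --pt "0 0 0 0 0 0 0.5" --pt "0 0 0 0 0 0 0.5" --pt "0 0 0 0 0 0 0.5"

```text
t: 46.05
eef_pos: [0.5422, -0.2819, 0.4094]
tcp_rot: [-13.0, 89.9, 73.4]
contact_force: [-0.2, -0.3, -0.5]
finger_gap: 0.0677
```

Run:
```python
from h import *
where(); im=capture('wrist');cm=camera_model('wrist'); np.save('w20.npy',im); pickle.dump(cm,open('w20.pkl','wb')); where(); save(im,'w20.png')
for n,z in [('rack',0),('stand_plate',.062)]:
    for r in place_of('wrist',n)[:2]: print(n,np.round(r['centre'],1),round(r['confidence'],2),atz(cm,r['centre'],z).round(4))
for r in regions_of('wrist','rack')[:1]: print(np.round(sil(cm,r['pixels'],RACK,.398,-.25,.086),4))
```

```text
t 46.05 gp [ 0.5422 -0.2817  0.2504] jaw 86.45 tilt 0.05 F [-0.2 -0.3 -0.5] gap 67.7
t 46.1 gp [ 0.5421 -0.2821  0.2505] jaw 86.43 tilt 0.04 F [ 0.5 -0.1 -0.4] gap 68.2
rack [341.4  77.8] 0.94 [ 0.3979 -0.2499  0.    ]
stand_plate [138.4   0. ] 0.63 [ 0.3343 -0.4268  0.062 ]
stand_plate [311.7 278.3] 0.59 [ 0.6019 -0.2943  0.062 ]
[ 0.3975 -0.2509  0.0738  0.032 ]
```

View pics/w20.png

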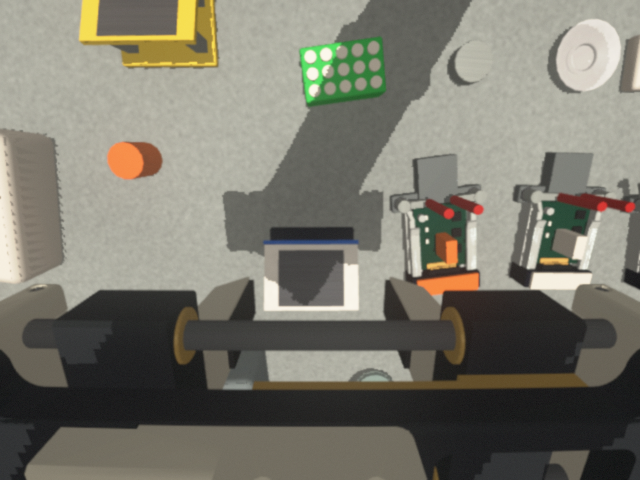

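Run:
```python
from h import *
im=np.load('w20.npy'); save(cv2.resize(im[220:325,250:370],(800,700),interpolation=cv2.INTER_CUBIC)[:600],'w20c.png')
save(cv2.resize(im[25:115,290:400],(800,655),interpolation=cv2.INTER_CUBIC)[:600],'w20d.png')
```

```text
(no output)
```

View pics/w20c.png

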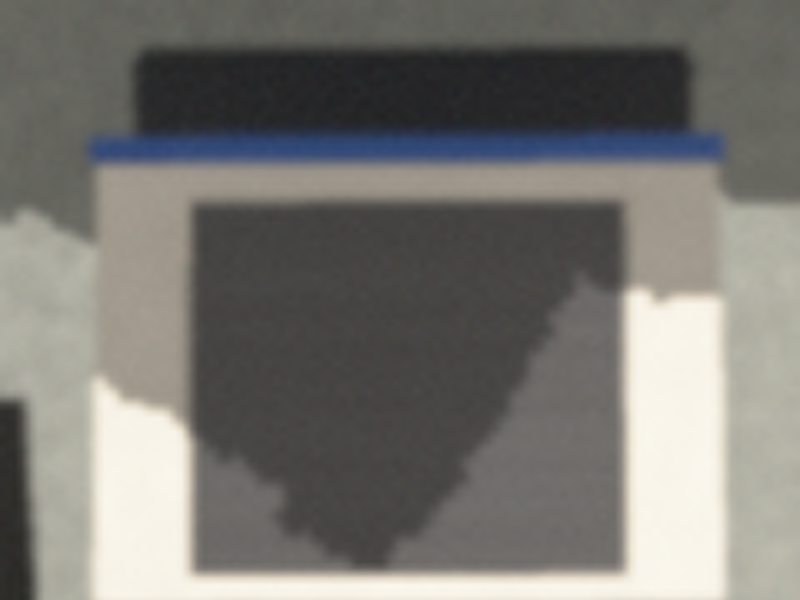

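View pics/w20d.png

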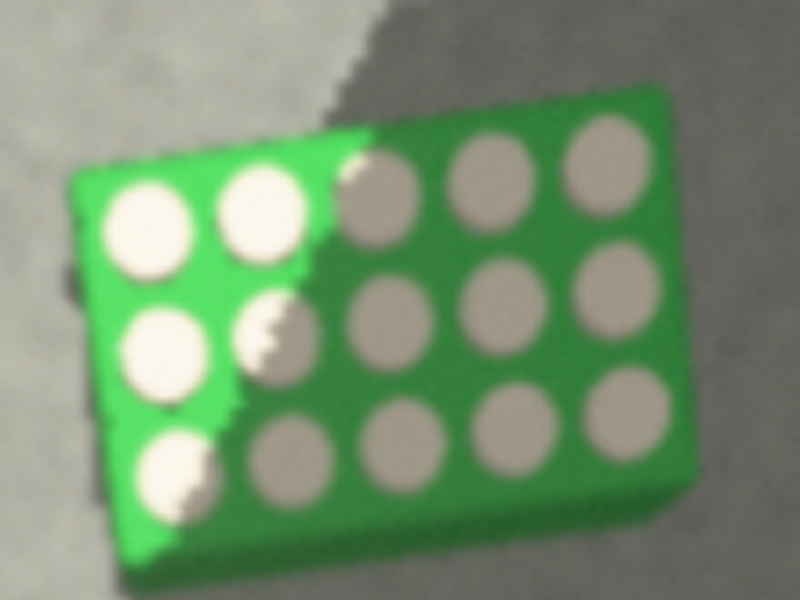

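Run:
```python
from h import *
im=np.load('w20.npy'); save(cv2.resize(im[295:320,250:370],(800,167),interpolation=cv2.INTER_CUBIC),'w20e.png')
```

```text
(no output)
```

View pics/w20e.png

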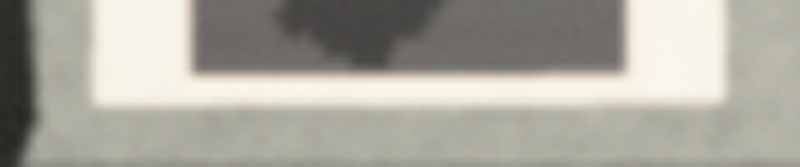

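```bash
cat >> h.py <<'E'
def standR(yaw,tilt=.35):
    c,s=np.cos(yaw),np.sin(yaw); Rz=np.array([[c,-s,0],[s,c,0],[0,0,1]])
    ex=Rz@[np.cos(tilt),0,np.sin(tilt)]; ey=Rz@[0,1,0]; return np.column_stack([ex,ey,np.cross(ex,ey)])
E
python3 - <<'E'
from h import *
cm=pickle.load(open('w20.pkl','rb'))
f=lambda x,y,oy:(250+x/6.667-.43,oy+y/6.667-.43)
obs=[f(90,160,220),f(722,158,220),f(727,104,295),f(91,105,295)]
mod=np.array([[-.035,-.05,.008],[-.035,.05,.008],[.035,.05,0],[.035,-.05,0]])
def res(v):
    R=standR(v[2]); return np.concatenate([proj(cm,R@m+[v[0],v[1],.062+ (v[3] if len(v)>3 else 0)])-o for m,o in zip(mod,obs)])
for v0 in ([.6,-.295,0],[.6,-.295,0,0]):
    r=least_squares(res,v0,x_scale=[.01,.01,.1,.01][:len(v0)]); print(r.x.round(4),r.fun.round(2))
    if len(v0)==3: st=r.x
pickle.dump(st,open('stand.pkl','wb'))
g=lambda x,y:(290+x/7.273-.43,25+y/7.273-.43)
W=[atz(cm,g(*p),.038)[:2] for p in [(72,175),(665,85),(699,485),(122,562)]]
t,a,e=rigid2([(-.025,-.04),(-.025,.04),(.025,.04),(.025,-.04)],W); print('rack',t.round(4),np.degrees(a).round(2),(e*1e3).round(1))
E
```

```text
[ 0.6002 -0.2952 -0.0572] [-0.28  0.23  0.4   0.19 -0.57 -0.3   0.45 -0.17]
[ 0.5997 -0.2951 -0.0572  0.0011] [-0.44  0.13  0.55  0.09 -0.41 -0.18  0.3  -0.05]
rack [ 0.3975 -0.2507] 4.11 [1.4 1.2 0.9 1.3]
```

Run:
```python
from h import *
where(); print(state()['joints'].round(0)); move([.3975,-.2507,.14],4.1)
```

```text
t 46.25 gp [ 0.5418 -0.2831  0.2505] jaw 86.35 tilt 0.02 F [-0.8 -0.2  0.5] gap 69.2
[  5.  24.  26.  93. -12.  65. 120.]
shift [110.5, 146.0, 23.1] rv [1.436, 0.0, -0.0] | dist 185.0 deg 82.3
```

Emit:
arm_command --pt "20 40 7 0.18 0 0 1" --pt "40 80 14 0.36 0 0 1" --pt "60 120 20 0.54 0 0 1" --pt "80 146 23 0.72 0 0 1" --pt "90 146 23 0.9 0 0 1" --pt "110 146 23 1.08 0 0 1" --pt "110 146 23 1.26 0 0 1" --pt "110 146 23 1.436 0 0 1" --pt "110 146 23 1.436 0 0 1" --pt "110 146 23 1.436 0 0 1" --grip_force 20

```text
t: 47.5
eef_pos: [0.3974, -0.2513, 0.2995]
tcp_rot: [-6.6, 90.0, -2.3]
contact_force: [0.3, 0.5, 0.1]
finger_gap: 0.092
```

Run:
```python
from h import *
capture('wrist');where(); im=capture('wrist'); cm=camera_model('wrist'); save(im,'w21.png')
for r in place_of('wrist','rack')[:1]: print(r['centre'],r['confidence'],atz(cm,r['centre'],0))
move([.3975,-.2507,.031],4.1)
im=capture('top'); cm=camera_model('top')
R=regions_of('top','rack')[0]; print(R['confidence'],R['centre'])
```

```text
t 47.55 gp [ 0.3974 -0.2514  0.1405] jaw 4.21 tilt 0.02 F [-0.1  1.1 -0.1] gap 92.0
[321.2, 229.6] 0.63 [ 3.98117489e-01 -2.47519289e-01  5.55111512e-17]
shift [109.5, 0.8, 0.2] rv [0.0, 0.0, -0.0] | dist 110.0 deg 0.0
0.72 [412.9, 280.0]
```

View pics/w21.png

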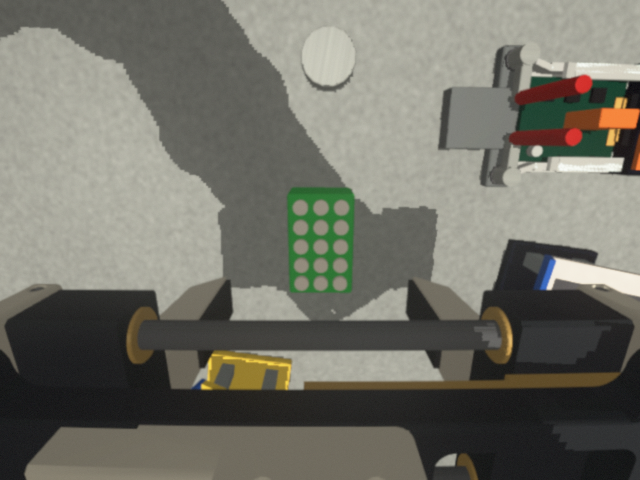

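Rack lies centred between the jaws (col 320) and square. Descend and grip.

Emit:
arm_command --pt "40 1 0 0 0 0 1" --pt "80 1 0 0 0 0 1" --pt "100 1 0 0 0 0 1" --pt "109 1 0 0 0 0 1" --pt "109 1 0 0 0 0 -1" --pt "109 1 0 0 0 0 -1" --pt "109 1 0 0 0 0 -1" --pt "109 1 0 0 0 0 -1" --pt "109 1 0 0 0 0 -1" --grip_force 25

```text
t: 48.88
eef_pos: [0.3974, -0.2504, 0.1907]
tcp_rot: [-11.8, 90.0, -7.7]
contact_force: [0.2, 0.1, 4.6]
finger_gap: 0.0498
```

Run:
```python
from h import *
where(); v=pickle.load(open('stand.pkl','rb')); R=standR(v[2]); o=np.array([v[0],v[1],.062])
Rt=np.column_stack([-R[:,2],np.cross(R[:,0],-R[:,2]),R[:,0]])
for x,z in ((-.004,.06),(-.004,.003),(-.0095,0)):
    gp=o+R@[x,0,z+.0315]; print(gp.round(4)); move(gp,0,R=Rt)
```

```text
t 48.88 gp [ 0.3975 -0.2504  0.0317] jaw 4.02 tilt 0.04 F [0.2 0.1 4.6] gap 49.8
[ 0.5651 -0.2932  0.1466]
shift [-105.2, -47.5, 110.2] rv [0.126, -0.349, -0.022] | dist 160.0 deg 21.3
[ 0.5846 -0.2943  0.093 ]
shift [-51.6, -49.9, 129.6] rv [0.126, -0.349, -0.022] | dist 148.0 deg 21.3
[ 0.5805 -0.294   0.0883]
shift [-46.9, -49.4, 125.5] rv [0.126, -0.349, -0.022] | dist 143.0 deg 21.3
```

Emit:
arm_command --pt "-40 0 0 0 0 0 -1" --pt "-100 0 0 0 0 0 -1" --pt "-120 -10 20 0.03 -0.09 0 -1" --pt "-120 -30 60 0.06 -0.18 -0.01 -1" --pt "-115 -47 100 0.1 -0.27 -0.02 -1" --pt "-105 -47 110 0.126 -0.349 -0.022 -1" --pt "-105 -47 110 0.126 -0.349 -0.022 -1" --pt "-105 -47 110 0.126 -0.349 -0.022 -1"

```text
t: 49.88
eef_pos: [0.5095, -0.2897, 0.2954]
tcp_rot: [0.1, 70.1, -3.2]
contact_force: [-0.7, -0.4, -0.9]
finger_gap: 0.05
```

Run:
```python
from h import *
im=capture('wrist'); where(); save(im,'w22.png'); im=capture('side'); save(cv2.resize(im[220:350,360:500],(646,600),interpolation=cv2.INTER_CUBIC),'s22.png')
v=pickle.load(open('stand.pkl','rb')); R=standR(v[2]); o=np.array([v[0],v[1],.062])
Rt=np.column_stack([-R[:,2],np.cross(R[:,0],-R[:,2]),R[:,0]])
for x,z in ((-.004,.003),(-.0095,0)):
    gp=o+R@[x,0,z+.0315]; move(gp,0,R=Rt)
s,R0,p=pose(); g=p+.159*R0[:,0]; print('gp in stand',(R.T@(g-o)*1000).round(1))
```

```text
t 49.92 gp [ 0.5638 -0.2927  0.1462] jaw -3.28 tilt 19.94 F [-1.  -0.  -1.4] gap 49.6
shift [57.1, -0.4, 0.9] rv [0.0, -0.001, -0.0] | dist 57.0 deg 0.1
shift [60.1, -0.4, -4.6] rv [0.0, -0.001, -0.0] | dist 60.0 deg 0.1
gp in stand [-5.   0.4 91.6]
```

View pics/w22.png

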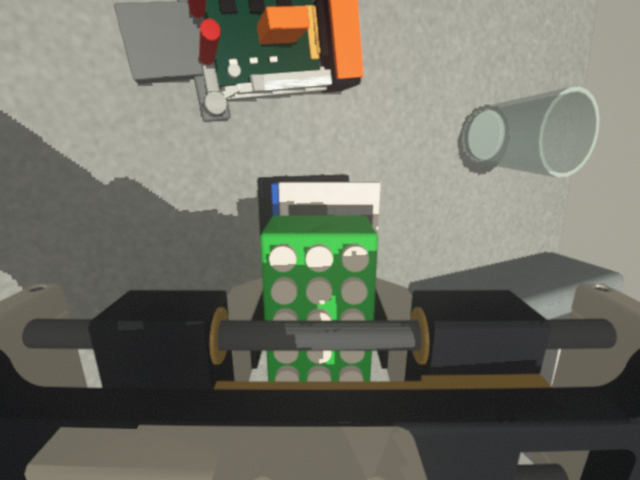

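View pics/s22.png

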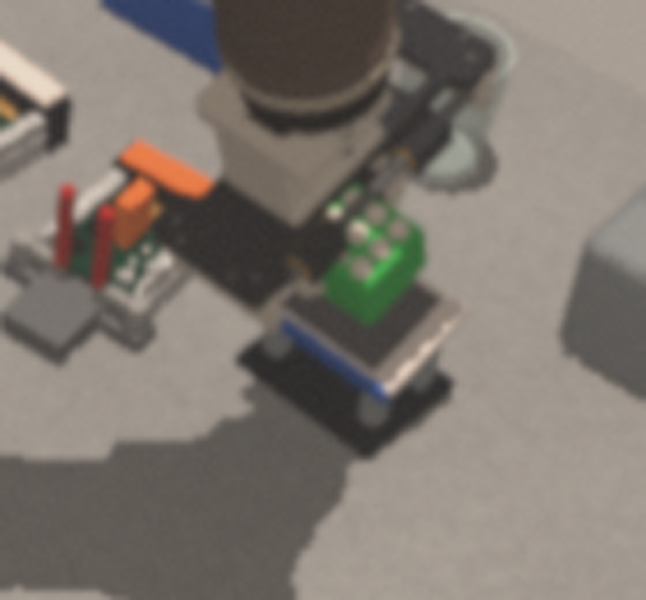

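Emit:
arm_command --pt "25 0 1 0 0 0 -1" --pt "45 0 1 0 0 0 -1" --pt "54 0 1 0 0 0 -1" --pt "57 0 1 0 0 0 -1" --pt "58.5 0 1 0 0 0 -1" --pt "58.5 0 1 0 0 0 -1"

```text
t: 50.72
eef_pos: [0.5312, -0.2909, 0.2413]
tcp_rot: [0.0, 69.9, -3.3]
contact_force: [0.6, 0.8, -1.5]
finger_gap: 0.05
```

```bash
cat >> h.py <<'E'
def instand():
    v=pickle.load(open('stand.pkl','rb')); R=standR(v[2]); o=np.array([v[0],v[1],.062])
    s,R0,p=pose(); g=p+.159*R0[:,0]; print('gp in stand',(R.T@(g-o)*1000).round(1),'F tool',(R0.T@s['contact_force']).round(1),'gap',round(s['finger_gap']*1000,1),'t',round(s['t'],2))
E
python3 - <<'E'
from h import *
instand()
E
```

```text
gp in stand [-3.4  0.3 33.1] F tool [1.6 0.8 0. ] gap 50.0 t 50.73
```

Still free, about 1.5 mm above the face; go down to contact, then slide down to the lip.

Emit:
arm_command --pt "1.5 0 0 0 0 0 -1" --pt "2.5 0 0 0 0 0 -1" --pt "2.5 0 0 0 0 0 -1" --pt "2.5 0 0 0 0 0 -1"

```text
t: 51.22
eef_pos: [0.5317, -0.2911, 0.2396]
tcp_rot: [0.1, 69.9, -3.2]
contact_force: [-8.4, 3.1, 13.0]
finger_gap: 0.0498
```

Run:
```python
from h import *
instand()
```

```text
gp in stand [-3.4  0.3 31.4] F tool [-15.1   2.7  -3.5] gap 49.8 t 51.23
```

Emit:
arm_command --pt "-1.5 0 0 0 0 0 -1" --pt "-1.5 0 -2 0 0 0 -1" --pt "-1.5 0 -4 0 0 0 -1" --pt "-1.5 0 -5.5 0 0 0 -1" --pt "-1.5 0 -5.5 0 0 0 -1"

```text
t: 51.85
eef_pos: [0.5266, -0.2906, 0.238]
tcp_rot: [0.0, 70.0, -3.3]
contact_force: [2.2, 0.2, -2.1]
finger_gap: 0.0497
```

Run:
```python
from h import *
instand()
```

```text
gp in stand [-8.9  0.4 31.6] F tool [2.7 0.3 1.3] gap 49.7 t 51.85
```

Emit:
arm_command --pt "0.7 0 -1 0 0 0 -1" --pt "0.7 0 -2 0 0 0 -1" --pt "0.7 0 -2 0 0 0 -1"

```text
t: 52.22
eef_pos: [0.5262, -0.2905, 0.2377]
tcp_rot: [-0.1, 69.8, -3.3]
contact_force: [6.6, 1.0, 2.8]
finger_gap: 0.0497
```

Run:
```python
from h import *
instand()
im=capture('side'); save(cv2.resize(im[220:350,360:500],(646,600),interpolation=cv2.INTER_CUBIC),'s23.png')
```

```text
gp in stand [-9.   0.4 31.5] F tool [-0.4  1.4  7.1] gap 49.7 t 52.23
```

View pics/s23.png

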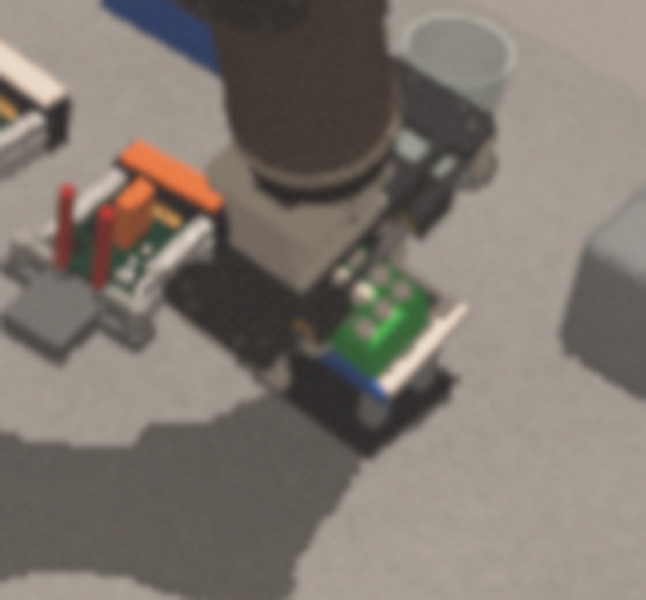

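Emit:
arm_command --pt "0 0 1 0 0 0 -1" --pt "0 0 1 0 0 0 0.3" --pt "0 0 1 0 0 0 0.6" --pt "0 0 1 0 0 0 0.6" --pt "0 0 1 0 0 0 0.6" --pt "-30 0 1 0 0 0 0.6" --pt "-80 0 1 0 0 0 0.6" --pt "-130 0 1 0 0 0 0.6" --pt "-130 0 1 0 0 0 0.6"

```text
t: 53.4
eef_pos: [0.4808, -0.2892, 0.3624]
tcp_rot: [-0.2, 69.7, -3.6]
contact_force: [0.7, -0.1, 0.1]
finger_gap: 0.0735
```

Run:
```python
from h import *
instand(); capture('wrist'); im=capture('wrist'); cm=camera_model('wrist'); save(im,'w24.png'); np.save('w24.npy',im); pickle.dump(cm,open('w24.pkl','wb'))
v=pickle.load(open('stand.pkl','rb')); R=standR(v[2]); o=np.array([v[0],v[1],.062])
S=3; big=cv2.resize(im,None,fx=S,fy=S,interpolation=cv2.INTER_CUBIC)
P=box(-.035,.015,-.04,.04,0,.038)
q=np.array([proj(cm,R@p+o) for p in P]);q=((q+.5)*S-.5).round().astype(int)
for i in range(8):
    for k in (1,2,4):
        if not i&k: cv2.line(big,tuple(map(int,q[i])),tuple(map(int,q[i|k])),(255,0,0),1)
save(big[140*S:330*S,200*S:440*S],'w24o.png')
im=capture('side'); save(cv2.resize(im[220:350,360:500],(646,600),interpolation=cv2.INTER_CUBIC),'s24.png')
```

```text
gp in stand [ -8.4  -1.2 164.2] F tool [ 0.2 -0.1  0.7] gap 73.5 t 53.4
```

View pics/w24o.png

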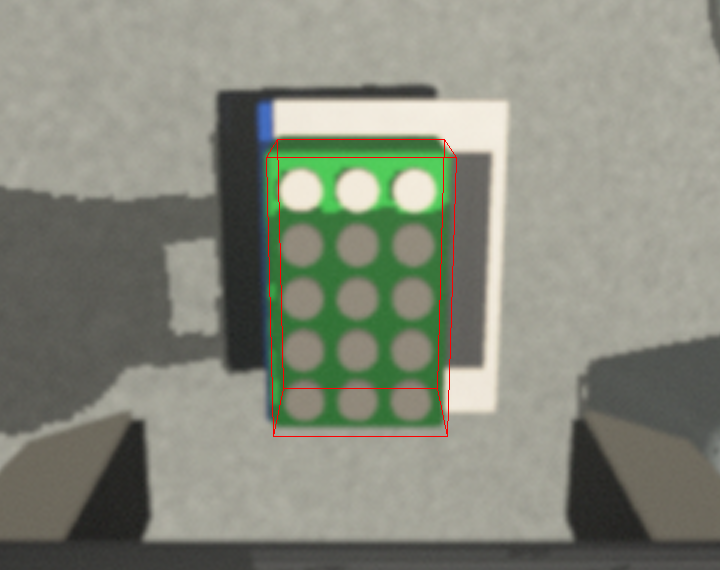

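View pics/s24.png

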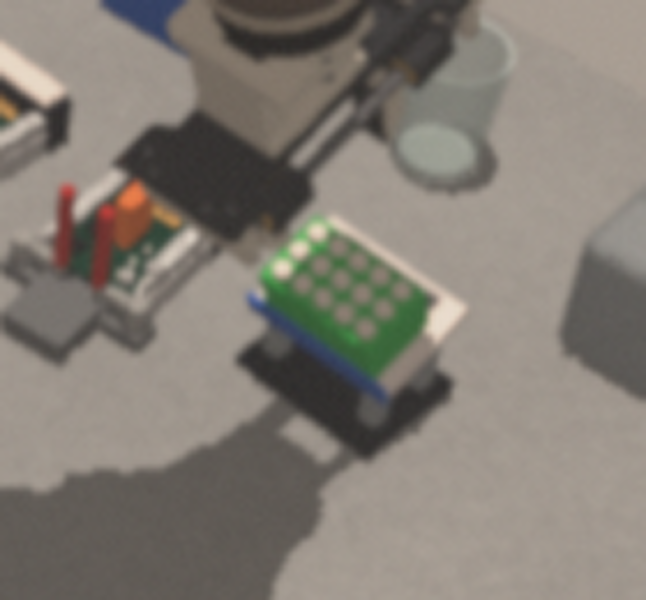

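Emit:
arm_command --pt "-40 0 -30 0 0 0 0.6" --pt "-80 20 -80 0 0 0 0.6" --pt "-80 40 -130 0 0 0 0.6" --pt "-80 60 -150 0 0 0 0.6" --pt "-80 60 -150 0 0 0 0.6" --pt "-80 60 -150 0 0 0 0.6" --pt "-80 60 -150 0 0 0 0.6"

```text
t: 54.42
eef_pos: [0.3174, -0.219, 0.383]
tcp_rot: [-0.2, 70.0, -3.5]
contact_force: [-0.4, 0.2, -1.1]
finger_gap: 0.0734
```

Run:
```python
from h import *
where(); im=capture('top'); save(im,'t25.png'); im=capture('side'); save(cv2.resize(im[160:350,280:500],(695,600),interpolation=cv2.INTER_CUBIC),'s25.png')
im=capture('wrist'); cm=camera_model('wrist'); save(im,'w25.png'); DD=pickle.load(open('docks.pkl','rb'))
for n in DD:
  for s in ['left','right']:
    for r in place_of('wrist',f'dock_{n}_{s}_post')[:1]:
        w=atz(cm,r['centre'],.086); print(n,s,np.round(r['centre'],0),round(r['confidence'],2),(w2d(DD[n],w)*1000).round(1))
```

```text
t 54.42 gp [ 0.3717 -0.2223  0.2336] jaw -3.3 tilt 20.0 F [-0.4  0.2 -1.1] gap 73.4
orange right [423. 146.] 0.92 [-40.9 -11. ]
```

View pics/t25.png

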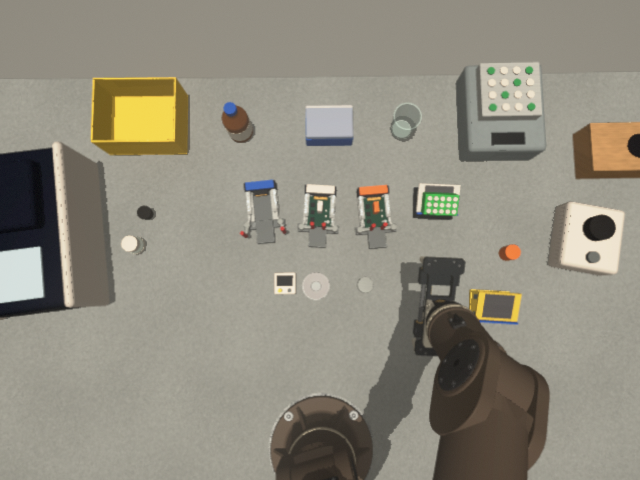

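View pics/s25.png

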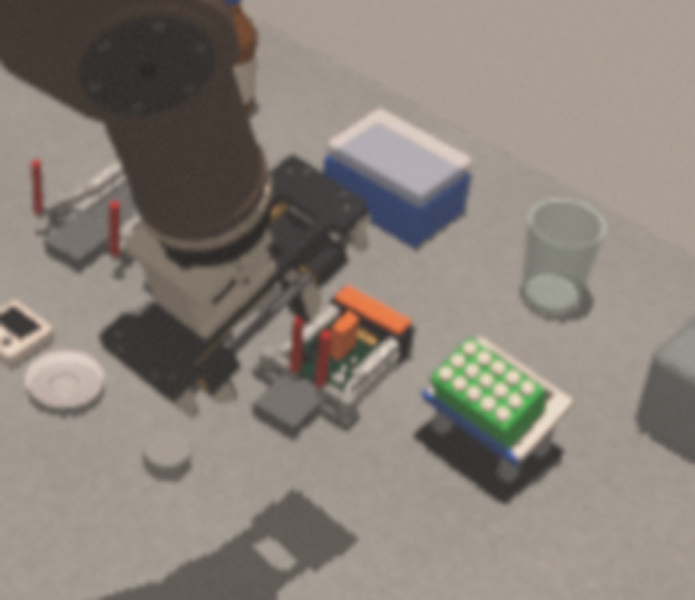

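View pics/w25.png

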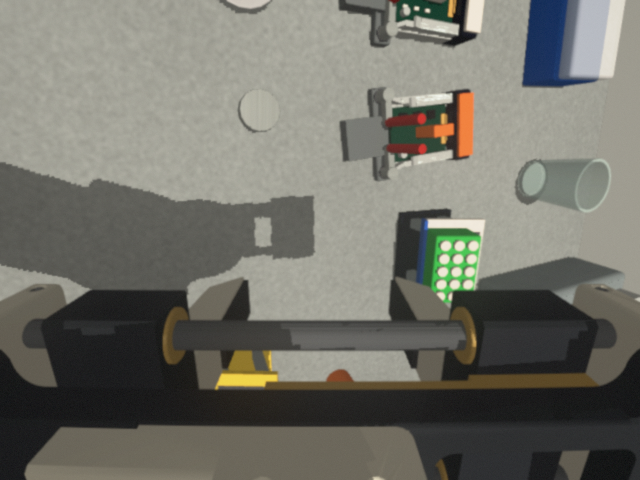

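Run:
```python
from h import *
print(np.abs(state()['dq']).max()); print(robot.hand_in())
```

```text
0.29989543142441333
the job is handed in; nothing more can be done
None
```

I put both boards that were present (white and orange; there was no blue one) into the docks of their colours. I closed both levers on each dock, then laid the green rack on the white sloping stand, not the yellow one. I handed the job in at about 54 s; no verdict came back.

**Levers:** As a last check I pushed each lever pair with closed fingers. Both pairs stopped hard at about 20 N at the same depth, dock x about -56.3 mm. After that, camera views still showed the levers across the mouths.

**Boards:** An overlay of a seated board matched both to about 1 mm at the contact edge. The top of the white board's grip block looked up to about 2.5 mm off. I put that down to camera error, because the contact edge and the lever stop agreed.

**Rack:** It met the lip with about 7 N before I let go. It lies flat, square and within about 3 mm of the modelled position.

**Disagreements:** Some post readings from the detector were off by 2 to 4 mm, mostly in shadow or steep views. In the last wrist view it found only one of the four posts, so I relied on the pictures and the push test. The other bench things look unmoved in the final top view.

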